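Unsnap the cover of a governor switch

ROBOT

A 7-joint arm with a two-finger parallel gripper is mounted at the origin on the work surface. World frame = base frame: x ahead of the robot, y to its left, z up, the work surface at z = 0. Lengths are in m, angles in rad, forces in N, time in s.
With the tool pointing down it reaches from about 0.4 to 0.85 m from the base axis. Payload 10.4 kg.
Tool frame: the origin (TCP) lies at the very end of the fingers, on their centre line; the grasp point (between the pads) lies 19 mm behind it (manip.grip_depth is the distance from the TCP to the grasp point, in m); z points along the fingers, x is the direction in which the jaws open and shut, and the axes are right-handed (so a half turn about z gives the same grasp; the last joint's range is limited). The gripper opens to 85 mm and grips with 20 to 120 N. Pads are 22 mm wide; open, the fingers measure 114 mm over their backs; the gripper's body (76 mm by 85 mm) begins 54 mm behind the grasp point. The pads swing forward as they close: fully open they stand 13 mm farther back than shut.
Start: joints at [1.118, 0.332, -0.065, 1.46, 0.022, 1.35, -0.088], TCP at [0.26, -0.568, 0.207] pointing down, gripper open.
Joint ranges: [-2.6, 2.6], [-0.5, 2.12], [-1.47, 1.34], [0.16, 2.42], [-1.27, 4.41], [0.06, 2.06], [-2.6, 2.6]. Speed limits (rad/s): [2.22, 2.22, 2.79, 2.79, 3.14, 3.14, 3.14].

INTERFACE

Orientations are given as a unit quaternion [x, y, z, w].
In Python, from workcell import manip, cams gives the robot as it stands. The module is installed in compiled form; this text tells all that it offers.
- The arm moves only by the tool move_arm, never from a script. Its arguments are lists of equal length, an entry for each row: "claw": the opening, from 0 (shut) to 1 (fully open); "dp": the shift along the tool's x, y, z as a fraction of full scale, a list of three; "turn": the turn, a rotation vector about the tool's x, y, z as a fraction of full scale, a list of three. A call has 1 to 8 rows; each row shifts and turns the commanded pose from where the row before left it, along the tool's axes as they then stand; what a row does not reach is not made up. Full scale, the value 1, is 200 mm for a shift and 45 degrees for a turn. A row lasts 1/12 s, in which the tool goes at most 41.7 mm and 7.16 degrees, less where a joint would pass 70% of its speed; a pose out of reach is approached as far as the arm can. A call with a number of a shift or a turn outside -1 to 1 is refused whole. A call with a gripper value outside its range is refused whole. The fingers move at their own pace and stop on an object; "grip_force" is the grip in N (left out, the last holds). Time passes only in rows, so rows that do not move let the fingers close. It gives the time, the measured TCP pose, the force and the opening at its end, in the units of the state.
- manip.get_obs(): the state, without advancing time (a new reading comes with each control period).
- cams.camera(name): name is "scene" or "top" or "wrist"; returns the picture (384x512x3 uint8, red, green, blue); there is no depth.
- cams.camera_info(name): a dict with "fx", "fy", "cx", "cy" (pixels), "dist" ([k1, k2, p1, p2, k3] as OpenCV has them; the pictures are not rectified), "pose" (4x4, takes a point from camera to world coordinates); the wrist camera has in their place "tool_from_camera" (4x4, takes a point from camera to tool coordinates, whose origin is the TCP and whose axes are the tool frame's). Camera axes: x right, y down, z forward; pixel columns grow to the right and rows downward; lengths in m; the calibration is good to about 2 mm. A picture is of the moment at which its call begins: read the wrist's pose just before it. camera_info takes no time and is no camera call.
- manip.hand_in(): hands the job in, once; it reports no verdict.
The state is a dict: "clock": time; "joint_pos": joint angles; "joint_velocities": joint speeds; "tau": joint torques, N m; "position": TCP position; "ee_rot": TCP orientation; "ft_force": force on the tool from outside, world axes, zero at the start; "torque": the same for the moment, N m; "grip_width": opening from 0.0 (shut) to 1.0 (fully open).
Only numpy, scipy, OpenCV 4.12 (cv2) and the standard library are available. Lean on these libraries where they do the work, as an engineer would, in place of code of your own. Each camera call takes 0.05 s, during which the arm holds its last target.

TASK

Take the grey cover off the governor switch: press its orange snap tab in until it is flush with the cover's wall and, keeping it pressed, lift the cover straight off. Then set the cover down gently, open side down, in the middle of the cork pad and let go. Do not force the catch or crush the thin cover, and leave the other things on the bench where they are.

Things in the scene. Friction and masses are not known exactly. Their poses are not given: they have to be found in the camera images.
- switchbox: Fixed governor switch base: grey plate 130 (x) x 110 (y) x 12 mm high; black works on it (to 34 mm above the table) under the cover. Origin: centre of the plate's underside, z up. The orange snap tab sticks out towards its +x. The cover sits on the plate's upper face (12 mm above the origin), aligned with this frame, about 1 mm of play.
- tab: Orange spring snap tab of the switch: push pad 12 mm wide (y), 16 mm high (z). Origin: centre of its outer face, which looks to the base's +x; at rest at x = 32, z = 34 mm in the base's frame, 6 mm proud of the cover's front wall. It slides in along -x, up to 10 mm, on a spring: about 3 N to start, 9 N when flush with the wall.
- catch (a point): The hidden catch: two ears of the tab just behind the cover's front wall (this point lies between them, on the fixed base), over two bars inside the cover. They block the cover from rising until the tab is in by 3.5 mm or more; keep it in for the first 15 mm of lift. The ears break if cover and tab load each other with over 22 N.
- cover_center (a point): Centre (half-way up) of the loose thin grey plastic cover, 52 (x) x 70 (y) x 46 mm high, 0.1-0.16 kg, open below (underside 23 mm below this point), yellow patch on top; axes as the base's while it is on. Front wall (x = +26 mm): slot 16 mm wide, 34 mm high, open at the bottom, for the tab. Cracks if the two fingers press it with over 60 N each (120 N in all).
- cover_back (a point): Centre of the outer face of the cover's plain back wall, opposite the tab (26 mm from the cover's centre along -x). A pinch with one finger here and one on the tab presses the tab flush, then holds both walls. Sprung rubber seals and the tab drag on the cover for the first 15 to 20 mm of lift: a loose pinch slips, 25 to 35 N holds.
- pad_top (a point): Centre of the upper face (at rest) of the fixed cork set-down pad, 140 x 140 mm, 14 mm high with its dark wooden foot, lying on the bench or up to 12 mm above it on packing. z up. The face does not sink under the cover's weight; pressed further it yields 7 mm at about 3 N per mm. The cover must not be pressed or dropped on it with more than 25 N.
Not all that is in view belongs to the job. What is shaped like the part that bears pad_top but pink, red or turquoise is not meant.

How it is judged:
By the outcome, as a careful person would: the job done as asked, in the order asked, and still so for the second after the job is handed in, with the robot touching nothing.
It also fails if it takes over 51 s, if anything falls off the work surface, if the arm or the gripper's body presses on something with over 40 N, if the wrist force passes 120 N, or if a joint passes its speed limit or range.

## Working session

There is one attempt and no reset: what is moved stays moved. The work goes in short steps, Python scripts to look and compute and a tool call to move; the robot and the scene stay as the last step left them, time stands still between calls to the robot, and variables do not carry over. Pictures are saved under pics/ and viewed, and the job is handed in when it is done.

Besides the shell and the picture viewer there is one more tool, called after "Request:" in YAML: its name, and indented under it one key for each argument. move_arm: Moves the arm, as the interface text tells. Shift numbers are shares of 200 mm and turn numbers shares of 45 degrees, none past 1 either way. Its arguments: {"type":"object","properties":{"claw":{"type":"array","items":{"type":"number"}},"dp":{"type":"array","items":{"type":"array","items":{"type":"number"}}},"turn":{"type":"array","items":{"type":"array","items":{"type":"number"}}},"grip_force":{"type":"number"}},"required":["claw","dp","turn"]}

```bash
mkdir -p pics
python3 - <<'E'
from workcell import manip,cams
import cv2,numpy as np
o=manip.get_obs()
print(o)
for n in ["scene","top","wrist"]:
    im=cams.camera(n); cv2.imwrite(f"pics/{n}0.png",im[:,:,::-1])
    print(n,cams.camera_info(n))
print(manip.grip_depth)
E
```

```text
{'clock': 0.0, 'joint_pos': array([ 1.1184031 ,  0.33285795, -0.06470516,  1.46095606,  0.02163691,
        1.34988846, -0.08852864]), 'joint_velocities': array([-0.0004922 ,  0.0001663 , -0.00206036, -0.00173577, -0.00124395,
       -0.0017002 , -0.00180491]), 'tau': array([-5.52471483e-04, -6.25445867e+01,  4.89979726e-02, -3.91609883e+01,
        1.61339465e-02,  1.00366192e-02,  7.97307308e-06]), 'position': array([ 0.26023958, -0.56779037,  0.20611763]), 'ee_rot': array([ 8.41631532e-01, -5.40051724e-01, -6.20299391e-04, -3.38388667e-04]), 'ft_force': array([ 0.33193138, -0.63665558, -0.14828485]), 'torque': array([-0.02478889, -0.03576887,  0.04679476]), 'grip_width': 0.9980480839611455}
scene {'fx': 390.5468239533964, 'fy': 390.5468239533964, 'cx': 264.0420382275549, 'cy': 192.50878033326873, 'dist': array([0.00451546, 0.        , 0.        , 0.        , 0.        ]), 'pose': array([[-0.88660591,  0.38908319, -0.25008843,  0.72156598],
       [ 0.46249928,  0.74001212, -0.48834053,  0.70101075],
       [-0.00493662, -0.54863132, -0.83604982,  0.92738157],
       [ 0.        , 
[... 335 characters left out ...]
0389649,  0.18853787],
       [ 0.00247841, -0.05587744, -0.99843456,  1.17981049],
       [ 0.        ,  0.        ,  0.        ,  1.        ]])}
wrist {'fx': 267.5802004590739, 'fy': 267.5802004590739, 'cx': 253.15466110345395, 'cy': 190.9190425971008, 'dist': array([0.00654928, 0.        , 0.        , 0.        , 0.        ]), 'tool_from_camera': array([[ 9.99999751e-01,  2.87746785e-04,  6.44944479e-04,
         9.43794867e-05],
       [-4.65060511e-04,  9.55574522e-01,  2.94749245e-01,
        -7.54180704e-02],
       [-5.31479364e-04, -2.94749471e-01,  9.55574417e-01,
        -1.67669266e-01],
       [ 0.00000000e+00,  0.00000000e+00,  0.00000000e+00,
         1.00000000e+00]])}
0.0187
```

View pics/scene0.png

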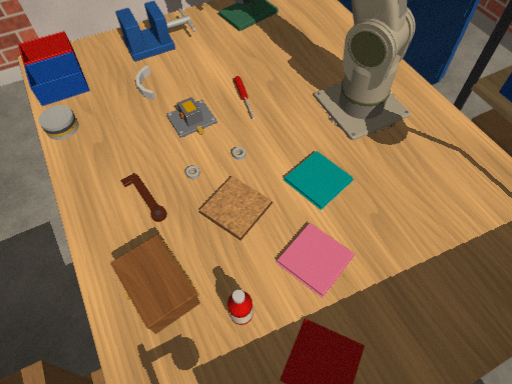

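View pics/top0.png

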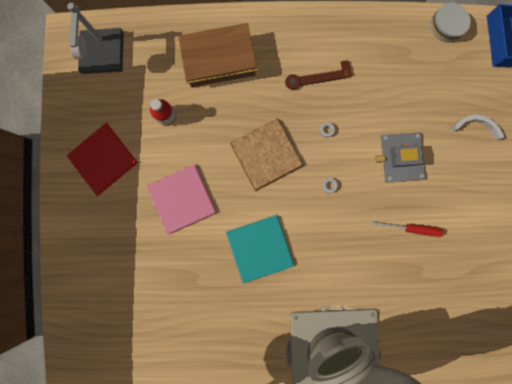

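View pics/wrist0.png

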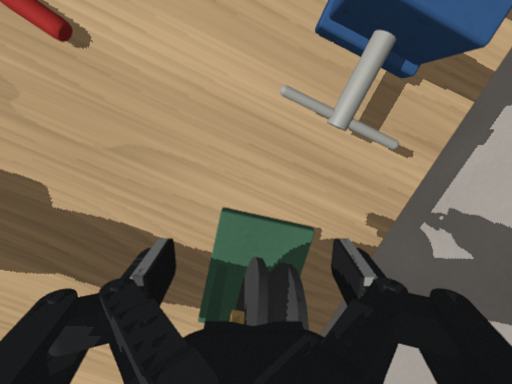

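Run:
```python
import cv2,numpy as np
t=cv2.imread('pics/top0.png');s=cv2.imread('pics/scene0.png')
a=cv2.resize(t[122:192,362:442],None,fx=5,fy=5,interpolation=cv2.INTER_CUBIC)
b=cv2.resize(s[85:145,155:225],None,fx=5.5,fy=5.5,interpolation=cv2.INTER_CUBIC)
c=cv2.resize(t[110:200,220:312],None,fx=4,fy=4,interpolation=cv2.INTER_CUBIC)
d=cv2.resize(s[165:245,190:280],None,fx=4,fy=4,interpolation=cv2.INTER_CUBIC)
W=np.zeros((600,800,3),np.uint8)
def put(i,y,x):
    i=i[:min(i.shape[0],(300 if y==0 else 300))+0] if False else i
    h=min(i.shape[0],600-y);w=min(i.shape[1],800-x);W[y:y+h,x:x+w]=i[:h,:w]
put(cv2.resize(a,(400,300)) if False else a[:330],0,0);put(b[:330],0,405)
put(cv2.resize(c,None,fx=.72,fy=.72),335,0);put(cv2.resize(d,None,fx=.72,fy=.72),335,405)
cv2.imwrite('pics/crop0.png',W)
```

```text
(no output)
```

View pics/crop0.png

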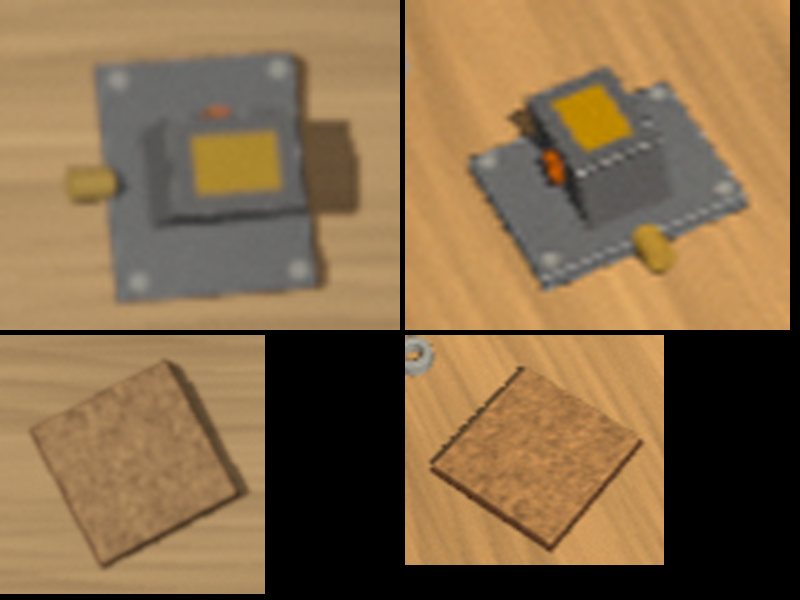

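Switch at top (404,157) and scene (190,117). Its orange tab is on the far (+x world) side, at top (405,144) and scene (182,115). The yellow-brown stub on the left is a decoy gland. There are four or five pad-shaped things, at top px: cork (266,154), turquoise (260,249), pink (181,199), red (101,159), plus a green one by the base. Only the one at (266,154) has cork grain, and the crop confirms it.

```bash
cat > h.py <<'E'
import numpy as np,cv2
from scipy.spatial.transform import Rotation as R
def K(i): return np.array([[i['fx'],0,i['cx']],[0,i['fy'],i['cy']],[0,0,1.]])
def rays(i,px,pose=None):
    P=i['pose'] if pose is None else pose
    u=cv2.undistortPoints(np.array(px,float).reshape(-1,1,2),K(i),i['dist'])[:,0]
    d=np.c_[u,np.ones(len(u))]@P[:3,:3].T
    return P[:3,3],d/np.linalg.norm(d,axis=1)[:,None]
def onz(i,px,z,pose=None):
    o,d=rays(i,px,pose); return o+d*((z-o[2])/d[:,2])[:,None]
def tri(o1,d1,o2,d2):
    out=[]
    for a,b in zip(d1,d2):
        s=np.linalg.lstsq(np.c_[a,-b],o2-o1,rcond=None)[0]
        p,q=o1+s[0]*a,o2+s[1]*b; out.append(np.r_[(p+q)/2,np.linalg.norm(p-q)])
    return np.array(out)
def proj(i,X,pose=None):
    P=np.linalg.inv(i['pose'] if pose is None else pose)
    return cv2.projectPoints(np.array(X,float).reshape(-1,3),cv2.Rodrigues(P[:3,:3])[0],P[:3,3],K(i),i['dist'])[0][:,0]
def tool(o):
    T=np.eye(4);T[:3,:3]=R.from_quat(o['ee_rot']).as_matrix();T[:3,3]=o['position'];return T
E
python3 - <<'E'
from h import *
from workcell import cams
np.set_printoptions(precision=4,suppress=True)
T=cams.camera_info('top');S=cams.camera_info('scene')
t=cv2.imread('pics/top0.png');s=cv2.imread('pics/scene0.png')
def yel(im,box):
    x0,y0,x1,y1=box;h=cv2.cvtColor(im,cv2.COLOR_BGR2HSV)[y0:y1,x0:x1]
    m=cv2.inRange(h,(18,190,120),(32,255,255));n,l,st,c=cv2.connectedComponentsWithStats(m)
    k=1+np.argmax(st[1:,4]);print(st[k]);return c[k]+[x0,y0]
a=yel(t,(380,140,435,180));b=yel(s,(175,90,208,118));print(a,b)
print('yellow',tri(*rays(T,[a]),*rays(S,[b])), onz(T,[a],.058),onz(S,[b],.058))
tc=np.array([(95,62),(296,52),(318,288),(118,300)])/5+[362,122]
w=onz(T,tc,.012);print('plate top',w, w.mean(0))
sc=np.array([(65,157),(263,83),(340,205),(140,275)])/5.5+[155,85]
print('plate scene',onz(S,sc,.012));print(proj(S,w),sc)
# cork
def quad(im,box,inv=False):
    x0,y0,x1,y1=box;h=cv2.cvtColor(im,cv2.COLOR_BGR2LAB)[y0:y1,x0:x1];return h
tp=np.array([(166,362),(240,492),(104,566),(32,430)],float)-[0,335];tp=tp/(4*.72)+[220,110]
sp=np.array([(522,368),(641,442),(550,548),(432,466)],float)-[405,335];sp=sp/(4*.72)+[190,165]
print(tp,sp)
for z in(.014,.026):
  print('padT',onz(T,tp,z),'m',onz(T,tp,z).mean(0));print('padS',onz(S,sp,z),'m',onz(S,sp,z).mean(0))
# correspond
wt=onz(T,tp,.02);ws=onz(S,sp,.02)
o=[np.argmin(np.linalg.norm(ws-p,axis=1)) for p in wt];print(o)
print(tri(*rays(T,tp),*rays(S,sp[o])))
E
```

```text
[34 10  2  2  4]
[ 7 11 14 11 95]
[414.5 150.5] [188.5263 105.9368]
yellow [[ 0.5246 -0.2173  0.0496  0.0154]] [[ 0.5301 -0.2187  0.058 ]] [[ 0.5206 -0.2027  0.058 ]]
plate top [[ 0.5822 -0.1443  0.012 ]
 [ 0.5864 -0.2573  0.012 ]
 [ 0.457  -0.2625  0.012 ]
 [ 0.453  -0.1508  0.012 ]] [ 0.5196 -0.2037  0.012 ]
plate scene [[ 0.5849 -0.2511  0.012 ]
 [ 0.4579 -0.2538  0.012 ]
 [ 0.4571 -0.1405  0.012 ]
 [ 0.5788 -0.144   0.012 ]]
[[179.3769 135.3217]
 [165.7266 112.4736]
 [202.0752  98.3625]
 [216.6916 119.7153]] [[166.8182 113.5455]
 [202.8182 100.0909]
 [216.8182 122.2727]
 [180.4545 135.    ]]
[[277.6389 119.375 ]
 [303.3333 164.5139]
 [256.1111 190.2083]
 [231.1111 142.9861]] [[230.625  176.4583]
 [271.9444 202.1528]
 [240.3472 238.9583]
 [199.375  210.4861]]
padT [[0.6279 0.1342 0.014 ]
 [0.5047 0.0695 0.014 ]
 [0.4395 0.1965 0.014 ]
 [0.5671 0.2599 0.014 ]] m [0.5348 0.165  0.014 ]
padS [[0.5079 0.0738 0.014 ]
 [0.4438 0.2058 0.014 ]
 [0.5695 0.2667 0.014 ]
 [0.6309 0.1375 0.014 ]] m [0.538 0.171 0.014]
padT [[0.6252 0.1348 0.026 ]
 [0.5032 0.0708 0.026 ]
 [0.4388 0.1964 0.026 ]
 [0.565  0.2591 0.026 ]] m [0.533  0.1653 0.026 ]
padS [[0.5107 0.0821 0.026 ]
 [0.4474 0.2123 0.026 ]
 [0.5715 0.2724 0.026 ]
 [0.6321 0.1449 0.026 ]] m [0.5404 0.1779 0.026 ]
[np.int64(3), np.int64(0), np.int64(1), np.int64(2)]
[[ 0.6298  0.1337  0.0073  0.001 ]
 [ 0.5058  0.0686  0.0061  0.0005]
 [ 0.4398  0.197  -0.0013  0.0016]
 [ 0.5683  0.261   0.0029  0.0016]]
```

Request:
move_arm:
  claw: [1, 1, 1, 1, 1, 1, 1, 1]
  dp:
    - [0, 0, -0.1]
    - [0, 0, -0.1]
    - [0, 0, -0.1]
    - [0, 0, -0.1]
    - [0, 0, -0.1]
    - [0, 0, 0]
    - [0, 0, 0]
    - [0, 0, 0]
  turn:
    - [0, 0, -0.15]
    - [0, 0, -0.15]
    - [0, 0, -0.15]
    - [0, 0, -0.15]
    - [0, 0, -0.15]
    - [0, 0, -0.15]
    - [0, 0, -0.15]
    - [0, 0, -0.15]
  grip_force: 35

```text
clock: 0.82
position: [0.2605, -0.5682, 0.307]
ee_rot: [0.995, -0.096, 0.0, 0.0]
ft_force: [0.5, 0.4, -0.3]
grip_width: 0.996
```

Request:
move_arm:
  claw: [1, 1, 1, 1, 1, 1, 1, 1]
  dp:
    - [0, 0, 0]
    - [0, 0, 0]
    - [0.1, -0.127, 0]
    - [0.1, -0.127, 0]
    - [0.1, -0.127, 0]
    - [0.1, -0.127, 0]
    - [0.1, -0.127, 0]
    - [0.1, -0.127, 0]
  turn:
    - [0, 0, -0.15]
    - [0, 0, -0.15]
    - [0, 0, 0]
    - [0, 0, 0]
    - [0, 0, 0]
    - [0, 0, 0]
    - [0, 0, 0]
    - [0, 0, 0]

```text
clock: 1.48
position: [0.3753, -0.4099, 0.3068]
ee_rot: [1.0, 0.018, -0.0, -0.0]
ft_force: [1.0, 0.4, 0.5]
grip_width: 1.001
```

Request:
move_arm:
  claw: [1, 1, 1, 1, 1, 1, 1, 1]
  dp:
    - [0.1, -0.127, 0]
    - [0.1, -0.127, 0]
    - [0.1, -0.127, 0]
    - [0.1, -0.127, 0]
    - [0.1, -0.127, 0]
    - [0.1, -0.127, 0]
    - [0.1, -0.127, 0]
    - [0, 0, 0]
  turn:
    - [0, 0, 0]
    - [0, 0, 0]
    - [0, 0, 0]
    - [0, 0, 0]
    - [0, 0, 0]
    - [0, 0, 0]
    - [0, 0, 0]
    - [0, 0, 0]

```text
clock: 2.15
position: [0.5113, -0.2215, 0.3068]
ee_rot: [1.0, 0.023, 0.001, -0.001]
ft_force: [-0.5, 0.3, 0.7]
grip_width: 0.999
```

Run:
```python
from workcell import manip,cams
import cv2,numpy as np
o=manip.get_obs(); im=cams.camera('wrist'); cv2.imwrite('pics/w1.png',im[:,:,::-1])
np.savez('w1.npz',position=o['position'],ee_rot=o['ee_rot'])
print(o['clock'],o['position'],o['ee_rot'],o['joint_pos'],o['ft_force'])
```

```text
2.15 [ 0.51126489 -0.22146532  0.30678486] [ 9.99731665e-01  2.31167162e-02  6.33528187e-04 -1.34674706e-03] [ 0.76084088  0.18400299 -0.50104842  1.45583928  0.08515199  1.52367448
  0.30918743] [-0.49965551  0.30215476  0.71059048]
```

View pics/w1.png

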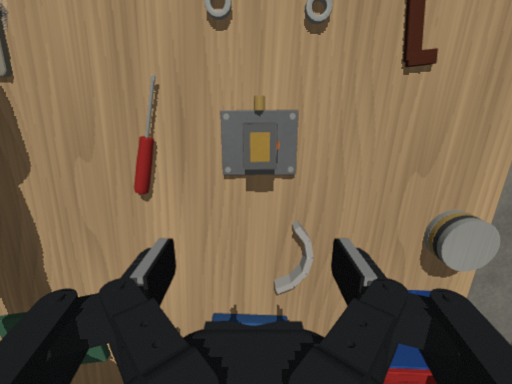

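The wrist view shows the switch plate at about (259,143), the orange tab to the right at (278,146) (+x), and the yellow patch at (260,147). Going lower for an accurate measurement.

Request:
move_arm:
  claw: [1, 1, 1, 1, 1, 1]
  dp:
    - [0.01, -0.03, 0.15]
    - [0.01, -0.02, 0.15]
    - [0.01, -0.02, 0.15]
    - [0, 0, 0.15]
    - [0, 0, 0]
    - [0, 0, 0]
  turn:
    - [0, 0, 0]
    - [0, 0, 0]
    - [0, 0, 0]
    - [0, 0, 0]
    - [0, 0, 0]
    - [0, 0, 0]

```text
clock: 2.7
position: [0.5123, -0.215, 0.1864]
ee_rot: [1.0, 0.018, -0.001, -0.0]
ft_force: [-0.7, -0.6, 0.2]
grip_width: 1.003
```

Run:
```python
from workcell import manip,cams
import cv2,numpy as np
o=manip.get_obs(); im=cams.camera('wrist'); cv2.imwrite('pics/w2.png',im[:,:,::-1])
np.savez('w2.npz',position=o['position'],ee_rot=o['ee_rot'])
print(o['clock'],o['position'],o['ee_rot'],o['joint_velocities'])
b=cv2.resize(im[60:260,160:360],None,fx=3,fy=3,interpolation=cv2.INTER_CUBIC)
cv2.imwrite('pics/w2c.png',b[:,:,::-1])
```

```text
2.7 [ 0.51233979 -0.2149827   0.18635134] [ 9.99836449e-01  1.80351154e-02 -1.27064073e-03 -4.40850113e-04] [-0.00052726 -0.03256475 -0.00735673 -0.06463387 -0.00291585  0.01702412
  0.00047264]
```

View pics/w2c.png

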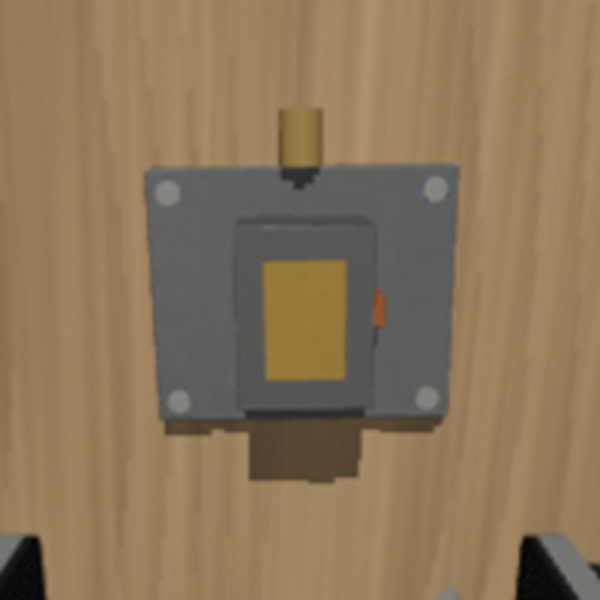

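```bash
cat > meas.py <<'E'
from h import *
from workcell import cams
np.set_printoptions(precision=4,suppress=True)
def go(tag,plate,tab,zb=0.0,cs=3,off=(160,60)):
    W=cams.camera_info('wrist'); o=np.load(tag+'.npz'); T=tool(o); P=T@W['tool_from_camera']
    f=lambda c:(np.array(c,float)+.5)/cs-.5+off
    im=cv2.imread(f'pics/{tag}.png');h=cv2.cvtColor(im,cv2.COLOR_BGR2HSV)
    m=cv2.inRange(h,(18,170,120),(32,255,255))
    n,l,st,c=cv2.connectedComponentsWithStats(m);k=1+np.argmax(st[1:,4])
    r=cv2.minAreaRect(np.argwhere(l==k)[:,::-1].astype(np.float32))
    pc=onz(W,[c[k]],zb+.058,P)[0]; 
    bx=onz(W,cv2.boxPoints(r),zb+.058,P)
    print('patch px',c[k],'world',pc,'sides',np.linalg.norm(bx[1]-bx[0]),np.linalg.norm(bx[2]-bx[1]),'dir',np.degrees(np.arctan2(*(bx[1]-bx[0])[1::-1])))
    q=onz(W,f(plate),zb+.012,P)
    print('plate c',q.mean(0),'lens',[np.linalg.norm(q[i]-q[(i+1)%4]).round(4) for i in range(4)])
    e=(q[1]-q[0]+q[2]-q[3]);print('yaw',np.degrees(np.arctan2(e[1],e[0])),'e2',np.degrees(np.arctan2(*( (q[0]-q[3]+q[1]-q[2])[1::-1]))))
    print('tab',onz(W,f([tab]),zb+.042,P))
    tx=T[:3,0];print('tool yaw',np.degrees(np.arctan2(tx[1],tx[0])),'tool z',T[:3,2],'tcp',T[:3,3])
E
python3 - <<'E'
from meas import *
go('w2',[(146,172),(458,165),(446,416),(162,417)],(380,309))
W=cams.camera_info('wrist');T=tool(np.load('w2.npz'));P=T@W['tool_from_camera']
f=lambda c:(np.array(c,float)+.5)/3-.5+[160,60]
q=onz(W,f([(168,194),(435,189),(427,398),(179,402)]),.012,P);print(q.mean(0),np.diff(q,axis=0))
q=onz(W,f([(235,225),(376,225),(373,409),(237,409)]),.058,P);print('cover',q.mean(0),np.diff(q,axis=0))
E
```

```text
Traceback (most recent call last):
  File "meas.py", line 9, in go
    n,l,st,c=cv2.connectedComponentsWithStats(m);k=1+np.argmax(st[1:,4])
                                                     ~~~~~~~~~^^^^^^^^^^
ValueError: attempt to get argmax of an empty sequence
```

```bash
python3 - <<'E'
import cv2
h=cv2.cvtColor(cv2.imread('pics/w2.png'),cv2.COLOR_BGR2HSV);print(h[165,260],h[150,262],h[70,200])
E
sed -i 's/(18,170,120),(32,255,255)/(16,150,90),(32,255,255)/; s/connectedComponentsWithStats(m);k=/connectedComponentsWithStats(m);st[:,4]*=(abs(c[:,0]-255)<70)\&(abs(c[:,1]-180)<90);k=/' meas.py
python3 - <<'E'
from meas import *
go('w2',[(146,172),(458,165),(446,416),(162,417)],(380,309))
W=cams.camera_info('wrist');T=tool(np.load('w2.npz'));P=T@W['tool_from_camera']
f=lambda c:(np.array(c,float)+.5)/3-.5+[160,60]
q=onz(W,f([(168,194),(435,189),(427,398),(179,402)]),.012,P);print(q.mean(0),np.diff(q,axis=0))
q=onz(W,f([(235,225),(376,225),(373,409),(237,409)]),.058,P);print('cover',q.mean(0),np.diff(q,axis=0))
E
```

```text
[ 21 161 149] [ 21 161 150] [ 17 101 156]
patch px [261.0136 166.4356] world [ 0.5207 -0.2019  0.058 ] sides 0.028675427700994374 0.04241290508272357 dir 2.1122342160162173
plate c [ 0.5213 -0.2019  0.012 ] lens [np.float64(0.128), np.float64(0.1084), np.float64(0.1277), np.float64(0.1063)]
yaw 2.8454306313562845 e2 93.06379977492844
tab [[ 0.5509 -0.1996  0.042 ]]
tool yaw 2.0668529969620986 tool z [-0.0026  0.0008 -1.    ] tcp [ 0.5123 -0.215   0.1864]
[ 0.521  -0.2026  0.012 ] [[ 0.1102  0.006   0.    ]
 [ 0.0049 -0.0903  0.    ]
 [-0.1106 -0.006   0.    ]]
cover [ 0.5211 -0.2019  0.058 ] [[ 0.051   0.0019  0.    ]
 [ 0.0039 -0.07    0.    ]
 [-0.0527 -0.002   0.    ]]
```

Request:
move_arm:
  claw: [1, 1, 1, 1, 1, 1]
  dp:
    - [0.025, -0.03, 0.1]
    - [0.022, -0.03, 0.1]
    - [0, 0, 0.1]
    - [0, 0, 0.1]
    - [0, 0, 0.08]
    - [0, 0, 0]
  turn:
    - [0, 0, -0.01]
    - [0, 0, -0.01]
    - [0, 0, 0]
    - [0, 0, 0]
    - [0, 0, 0]
    - [0, 0, 0]

```text
clock: 3.25
position: [0.5219, -0.2025, 0.0902]
ee_rot: [1.0, 0.026, -0.001, -0.0]
ft_force: [-1.1, -0.1, -0.9]
grip_width: 1.002
```

Request:
move_arm:
  claw: [1, 1]
  dp:
    - [0, 0, 0]
    - [0, 0, 0]
  turn:
    - [0, 0, 0]
    - [0, 0, 0]

```text
clock: 3.42
position: [0.5238, -0.2027, 0.0933]
ee_rot: [1.0, 0.026, 0.001, 0.001]
ft_force: [-0.1, -0.4, 0.1]
grip_width: 1.002
```

Run:
```python
from workcell import manip,cams
import cv2,numpy as np
o=manip.get_obs(); im=cams.camera('wrist'); cv2.imwrite('pics/w3.png',im[:,:,::-1])
np.savez('w3.npz',position=o['position'],ee_rot=o['ee_rot'])
print(o['clock'],o['position'],o['ee_rot'])
```

```text
3.4167 [ 0.52378427 -0.20267338  0.0933298 ] [9.99656187e-01 2.61700826e-02 1.46870849e-03 6.90720779e-04]
```

View pics/w3.png

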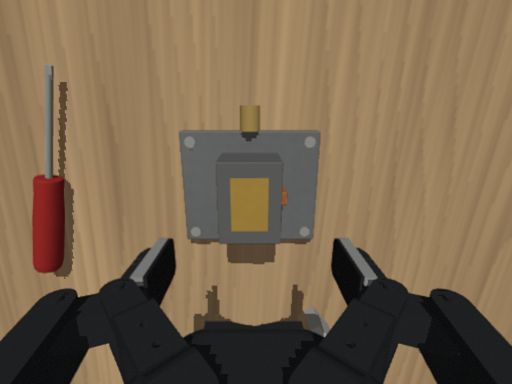

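Run:
```python
from meas import *
go('w3',[(180,131),(320,131),(313,240),(187,241)],(286,197),cs=1,off=(0,0))
W=cams.camera_info('wrist');T=tool(np.load('w3.npz'));P=T@W['tool_from_camera']
q=onz(W,[(189.5,142.5),(310,142.5),(304.5,231.5),(196,232)],.012,P);print(q.mean(0),np.diff(q,axis=0))
q=onz(W,[(217,162.5),(282,162.5),(281.5,241.5),(219,242)],.058,P);print('cover',q.mean(0),np.diff(q,axis=0))
```

```text
patch px [248.8946 204.1698] world [ 0.5207 -0.2016  0.058 ] sides 0.028186937447733217 0.04380567954294963 dir 2.9868113493935935
plate c [ 0.5213 -0.2029  0.012 ] lens [np.float64(0.1274), np.float64(0.1102), np.float64(0.1301), np.float64(0.1112)]
yaw 3.2348203630915773 e2 92.8062778727212
tab [[ 0.5524 -0.1992  0.042 ]]
tool yaw 2.999338058114924 tool z [ 0.003  -0.0013 -1.    ] tcp [ 0.5238 -0.2027  0.0933]
[ 0.5213 -0.2031  0.012 ] [[ 0.1109  0.0058  0.    ]
 [ 0.0048 -0.0901 -0.    ]
 [-0.1107 -0.0063  0.    ]]
cover [ 0.5215 -0.2014  0.058 ] [[ 0.0499  0.0026  0.    ]
 [ 0.0053 -0.0674  0.    ]
 [-0.0526 -0.0032  0.    ]]
```

Run:
```python
import cv2
im=cv2.imread('pics/w3.png');cv2.imwrite('pics/w3c.png',cv2.resize(im[120:260,170:330],None,fx=4,fy=4,interpolation=cv2.INTER_CUBIC))
```

```text
(no output)
```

View pics/w3c.png

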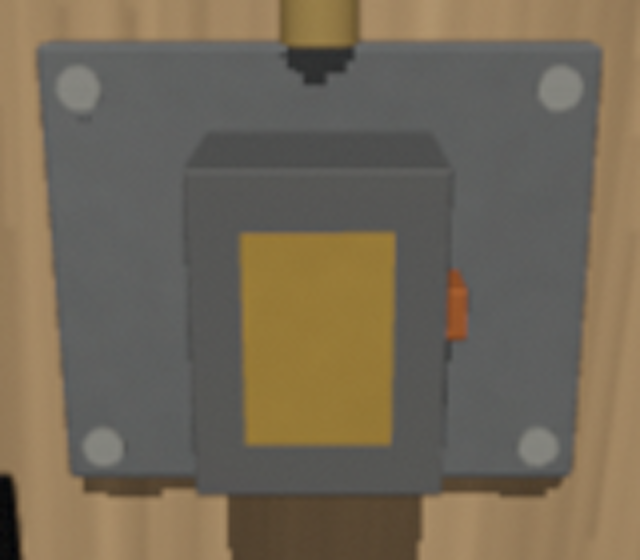

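Run:
```python
from workcell import manip,cams
import numpy as np
P=[];Q=[]
for i in range(12):
    cams.camera('wrist');o=manip.get_obs();P.append(o['position']);Q.append(o['ee_rot'])
print(np.round(P,4),np.mean(P,0),np.std(P,0),np.mean(Q,0),o['clock'])
```

```text
[[ 0.5236 -0.2025  0.093 ]
 [ 0.5233 -0.2024  0.0926]
 [ 0.5231 -0.2023  0.0922]
 [ 0.5229 -0.2022  0.0919]
 [ 0.5227 -0.2021  0.0916]
 [ 0.5226 -0.2021  0.0914]
 [ 0.5225 -0.202   0.0912]
 [ 0.5225 -0.202   0.0911]
 [ 0.5224 -0.202   0.091 ]
 [ 0.5224 -0.202   0.091 ]
 [ 0.5224 -0.2019  0.0909]
 [ 0.5224 -0.202   0.0909]] [ 0.52273617 -0.20213261  0.09156624] [0.00039426 0.00018696 0.00067246] [9.99652229e-01 2.63611155e-02 4.24066517e-04 2.54109370e-04] 4.0667
```

Request:
move_arm:
  claw: [1, 1, 1, 1, 1, 1, 1, 1]
  dp:
    - [-0.006, 0, 0.06]
    - [0, 0, 0.08]
    - [0, 0, 0.08]
    - [0, 0, 0.06]
    - [0, 0, 0.04]
    - [0, 0, 0.03]
    - [0, 0, 0.02]
    - [0, 0, 0]
  turn:
    - [0, 0, 0]
    - [0, 0, 0]
    - [0, 0, 0]
    - [0, 0, 0]
    - [0, 0, 0]
    - [0, 0, 0]
    - [0, 0, 0]
    - [0, 0, 0]

```text
clock: 4.73
position: [0.521, -0.2019, 0.0163]
ee_rot: [1.0, 0.026, -0.0, -0.0]
ft_force: [0.2, -0.4, 0.0]
grip_width: 0.997
```

Request:
move_arm:
  claw: [1, 1, 1, 1, 1, 1]
  dp:
    - [0, 0, 0]
    - [0, 0, 0]
    - [0, 0, 0]
    - [0, 0, 0]
    - [0, 0, 0]
    - [0, 0, 0]
  turn:
    - [0, 0, 0]
    - [0, 0, 0]
    - [0, 0, 0]
    - [0, 0, 0]
    - [0, 0, 0]
    - [0, 0, 0]

```text
clock: 5.23
position: [0.5213, -0.2021, 0.0171]
ee_rot: [1.0, 0.026, 0.0, 0.0]
ft_force: [-0.9, 0.4, 0.3]
grip_width: 1.001
```

Run:
```python
from workcell import manip,cams
import cv2,numpy as np
o=manip.get_obs(); im=cams.camera('wrist'); s=cams.camera('scene')
print(o['clock'],o['position'],o['ee_rot'],o['ft_force'])
a=cv2.resize(im[100:384,110:400],None,fx=1.35,fy=1.35);b=cv2.resize(s[60:150,140:240],(400,360),interpolation=cv2.INTER_CUBIC)
W=np.zeros((384,800,3),np.uint8);W[:min(384,a.shape[0]),:a.shape[1]]=a[:384];W[:360,400:]=b
cv2.imwrite('pics/w4.png',W[:,:,::-1])
```

```text
5.2333 [ 0.52133198 -0.20208686  0.01711346] [9.99651253e-01 2.64069116e-02 1.78777713e-04 1.25343886e-04] [-0.91056212  0.41045298  0.28117791]
```

View pics/w4.png

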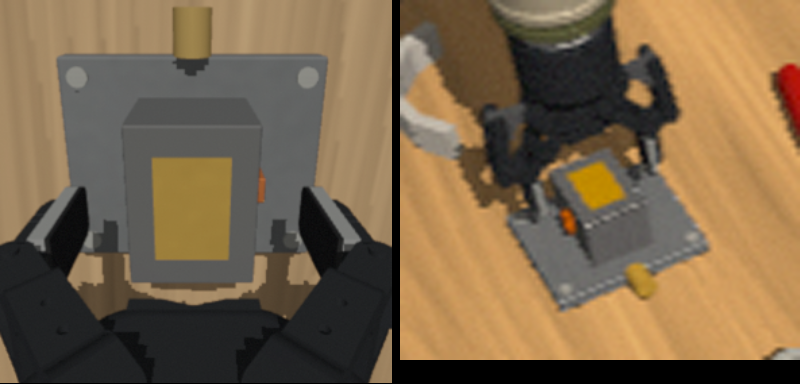

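Fingers straddle the cover evenly, with the tab at (261,187) opposite the right pad. Lowering slightly, then closing in stages.

Request:
move_arm:
  claw: [1, 0.85, 0.75, 0.72, 0.7, 0.7, 0.68, 0.68]
  dp:
    - [0, 0, 0.01]
    - [0, 0, 0.005]
    - [0, 0, 0]
    - [0, 0, 0]
    - [0, 0, 0]
    - [0, 0, 0]
    - [0, 0, 0]
    - [0, 0, 0]
  turn:
    - [0, 0, 0]
    - [0, 0, 0]
    - [0, 0, 0]
    - [0, 0, 0]
    - [0, 0, 0]
    - [0, 0, 0]
    - [0, 0, 0]
    - [0, 0, 0]
  grip_force: 30

```text
clock: 6.0
position: [0.5212, -0.202, 0.0139]
ee_rot: [1.0, 0.026, 0.0, 0.0]
ft_force: [0.2, 0.5, 0.2]
grip_width: 0.681
```

Request:
move_arm:
  claw: [0.66, 0.64, 0.63, 0.62, 0.61, 0.6, 0.58, 0.58]
  dp:
    - [0, 0, 0]
    - [0, 0, 0]
    - [0, 0, 0]
    - [0, 0, 0]
    - [0, 0, 0]
    - [0, 0, 0]
    - [0, 0, 0]
    - [0, 0, 0]
  turn:
    - [0, 0, 0]
    - [0, 0, 0]
    - [0, 0, 0]
    - [0, 0, 0]
    - [0, 0, 0]
    - [0, 0, 0]
    - [0, 0, 0]
    - [0, 0, 0]

```text
clock: 6.67
position: [0.5212, -0.2021, 0.0145]
ee_rot: [1.0, 0.026, -0.0, 0.0]
ft_force: [-2.2, 0.7, 8.2]
grip_width: 0.6
```

Run:
```python
from workcell import manip,cams
import cv2,numpy as np
o=manip.get_obs(); im=cams.camera('wrist'); s=cams.camera('scene')
print(o['clock'],o['position'],o['ee_rot'],o['ft_force'],o['grip_width'])
a=cv2.resize(im[100:384,110:400],None,fx=1.35,fy=1.35);b=cv2.resize(s[60:150,140:240],(400,360),interpolation=cv2.INTER_CUBIC)
W=np.zeros((384,800,3),np.uint8);W[:min(384,a.shape[0]),:a.shape[1]]=a[:384];W[:360,400:]=b
cv2.imwrite('pics/w5.png',W[:,:,::-1])
```

```text
6.6667 [ 0.52122265 -0.20208009  0.01447921] [ 9.99651339e-01  2.64038497e-02 -1.32094081e-05  1.93218943e-04] [-2.16560181  0.69062162  8.19538747] 0.5998008938382157
```

View pics/w5.png

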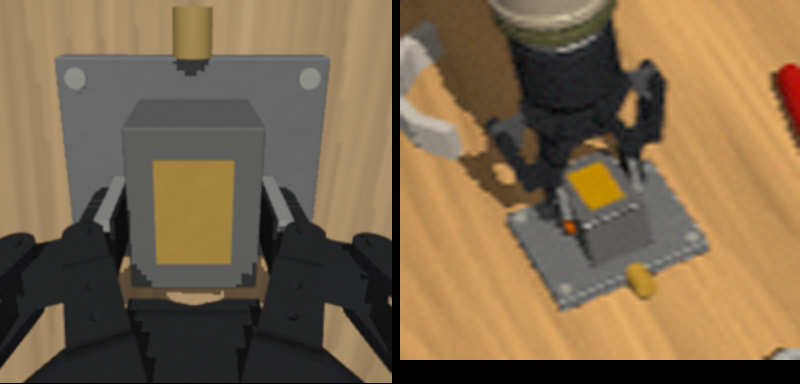

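Run:
```python
from workcell import manip,cams
from h import *
S=cams.camera_info('scene');s=cams.camera('scene')
c,sn=np.cos(np.radians(3)),np.sin(np.radians(3))
w=lambda x,y,z:[.5212+c*x-sn*y,-.2018+sn*x+c*y,z]
names=[(26,-6,26),(26,6,26),(26,6,42),(26,-6,42),(32,6,26),(32,6,42),(26,35,58),(26,-35,58),(-26,35,58),(26,35,12)]
for n,p in zip(names,proj(S,[w(*[k/1000 for k in n]) for n in names])): print(n,p)
h=cv2.cvtColor(s,cv2.COLOR_RGB2HSV);m=cv2.inRange(h,(4,170,120),(14,255,255));ys,xs=np.where(m[95:130,165:205]);print(xs+165,ys+95)
cv2.imwrite('pics/s5.png',cv2.resize(s[95:135,165:215],(800,640)[:1]+(600,),interpolation=cv2.INTER_NEAREST)[:,:,::-1])
```

```text
(26, -6, 26) [181.85906982 115.41880528]
(26, 6, 26) [183.41157093 117.79356449]
(26, 6, 42) [182.50140135 114.1652474 ]
(26, -6, 42) [180.93609944 111.78127417]
(32, 6, 26) [181.66577621 118.50544144]
(32, 6, 42) [180.73518808 114.88001831]
(26, 35, 58) [185.44690341 116.33315719]
(26, -35, 58) [176.23851089 102.37131754]
(-26, 35, 58) [200.85871909 110.05498402]
(26, 35, 12) [187.97547005 126.71330954]
[181 182 183 182 183] [116 116 116 117 117]
```

View pics/s5.png

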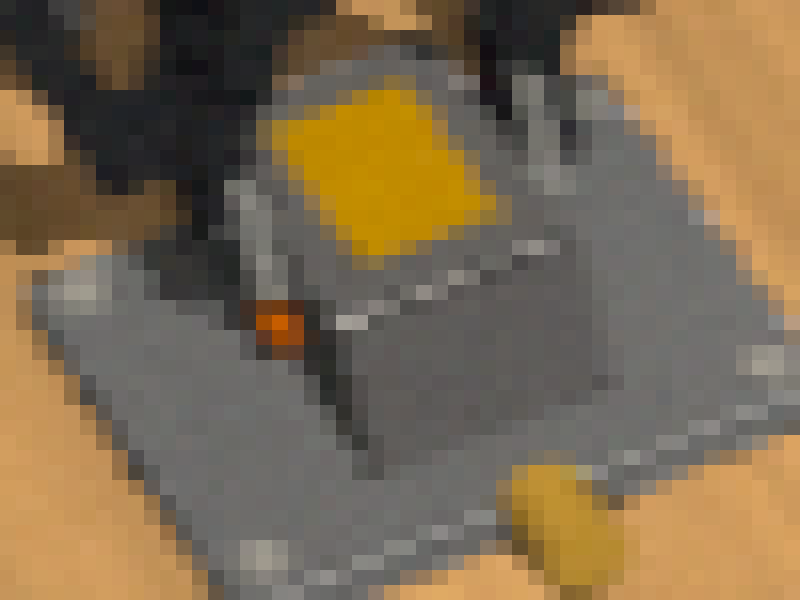

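Run:
```python
from workcell import manip,cams
from h import *
np.set_printoptions(precision=1,suppress=True)
W=cams.camera_info('wrist');im=cams.camera('wrist');print(manip.get_obs()['grip_width'],manip.get_obs()['clock'])
for d in (0,4,8,13,18,25):
  print(d,proj(W,[[.026,-.011,-d/1e3],[.026,.011,-d/1e3],[.033,-.011,-d/1e3]],W['tool_from_camera']).ravel())
cv2.imwrite('pics/w6.png',cv2.resize(im[200:330,280:400],None,fx=6,fy=4.6,interpolation=cv2.INTER_CUBIC)[:,:,::-1])
s=cv2.imread('pics/scene0.png');h=cv2.cvtColor(s,cv2.COLOR_BGR2HSV);m=cv2.inRange(h,(4,170,120),(14,255,255));ys,xs=np.where(m[95:130,165:205]);print(xs+165,ys+95)
```

```text
0.5987424357767241 6.8667
0 [291.5 208.6 290.2 238.3 302.  208.6]
4 [292.4 210.8 291.  241.  303.1 210.8]
8 [293.2 213.1 291.8 243.9 304.2 213.1]
13 [294.4 216.1 292.8 247.6 305.6 216.1]
18 [295.6 219.3 294.  251.6 307.2 219.3]
25 [297.4 224.  295.6 257.5 309.5 224.1]
[180 181 182 181 182 181 182 183 181 182 183 182 183] [113 113 113 114 114 115 115 115 116 116 116 117 117]
```

View pics/w6.png

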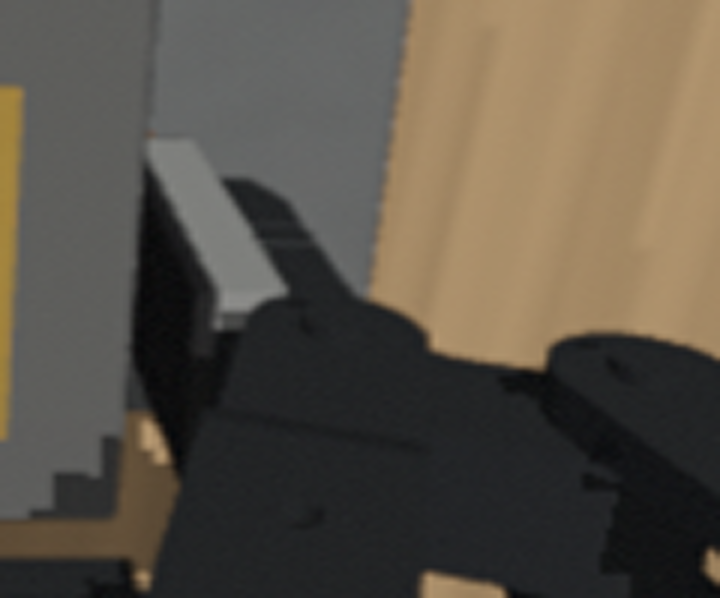

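Run:
```python
import cv2,numpy as np
a=cv2.imread('pics/w3.png')[200:340,290:420];b=cv2.imread('pics/w5.png')[:360,400:]
W=np.hstack([cv2.resize(a,(390,420),interpolation=cv2.INTER_CUBIC),cv2.resize(cv2.imread('pics/w4.png')[100:300,450:700],(410,420),interpolation=cv2.INTER_CUBIC)])
cv2.imwrite('pics/c7.png',W)
```

```text
(no output)
```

View pics/c7.png

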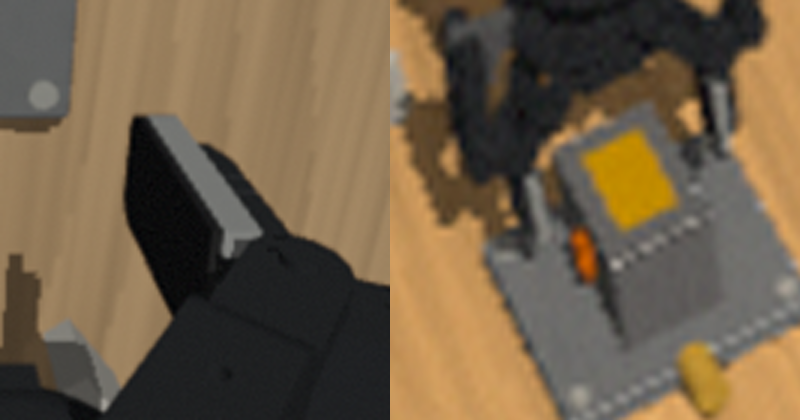

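The grip closed to 51 mm, but the scene view shows the visible tab's lower pixels (181-183, 116-117) unchanged. The scene and wrist geometry both put the pad tips at about z 44 mm, so the pads are above the tab, on the cover walls only, and the tab is not pressed. I'll open and go lower, checking force as I go.

Request:
move_arm:
  claw: [0.7, 0.85, 1, 1, 1, 1]
  dp:
    - [0, 0, 0]
    - [0, 0, 0]
    - [0, 0, 0]
    - [0, 0, 0.015]
    - [0, 0, 0.015]
    - [0, 0, 0]
  turn:
    - [0, 0, 0]
    - [0, 0, 0]
    - [0, 0, 0]
    - [0, 0, 0]
    - [0, 0, 0]
    - [0, 0, 0]

```text
clock: 7.37
position: [0.5207, -0.2019, 0.007]
ee_rot: [1.0, 0.026, -0.0, -0.0]
ft_force: [-1.8, 0.4, 1.2]
grip_width: 0.997
```

```bash
cat > look.py <<'E'
import sys
from workcell import manip,cams
from h import *
n=sys.argv[1]
o=manip.get_obs(); im=cams.camera('wrist'); s=cams.camera('scene')
np.savez(n+'.npz',position=o['position'],ee_rot=o['ee_rot']);cv2.imwrite(f'pics/{n}_w.png',im[:,:,::-1]);cv2.imwrite(f'pics/{n}_s.png',s[:,:,::-1])
print(o['clock'],o['position'],o['ee_rot'],o['ft_force'],o['grip_width'])
h=cv2.cvtColor(s,cv2.COLOR_RGB2HSV);m=cv2.inRange(h,(4,170,120),(14,255,255));ys,xs=np.where(m[95:130,165:205]);print('orange',list(zip(xs+165,ys+95)))
a=cv2.resize(im[100:384,110:400],(390,382));b=cv2.resize(s[85:135,155:210],(410,382),interpolation=cv2.INTER_CUBIC)
cv2.imwrite(f'pics/{n}.png',np.hstack([a,b])[:,:,::-1])
E
python3 look.py l1
```

```text
7.3667 [ 0.52070136 -0.20187897  0.00703728] [ 9.99651997e-01  2.63739987e-02 -4.98368528e-04 -2.22244402e-04] [-1.79107469  0.43968495  1.21028158] 0.9973158358403986
orange [(np.int64(180), np.int64(113)), (np.int64(181), np.int64(113)), (np.int64(182), np.int64(113)), (np.int64(181), np.int64(114)), (np.int64(182), np.int64(114)), (np.int64(181), np.int64(115)), (np.int64(182), np.int64(115)), (np.int64(181), np.int64(116)), (np.int64(182), np.int64(116)), (np.int64(183), np.int64(116)), (np.int64(182), np.int64(117)), (np.int64(183), np.int64(117))]
```

View pics/l1.png

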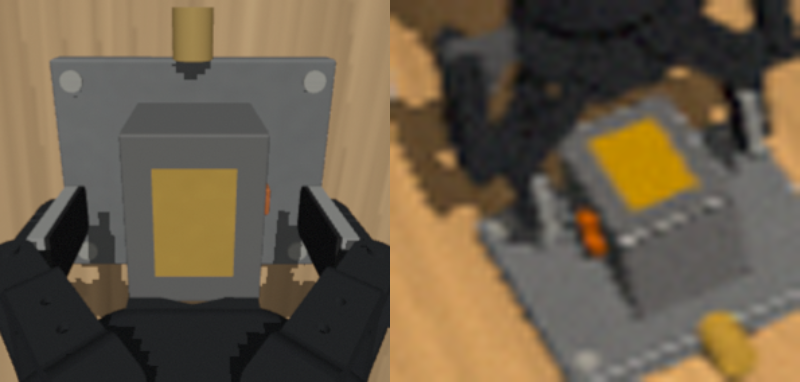

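Run:
```python
from workcell import cams
from h import *
np.set_printoptions(precision=4,suppress=True)
W=cams.camera_info('wrist');S=cams.camera_info('scene');T=tool(np.load('l1.npz'));P=T@W['tool_from_camera']
for wp,sp in (((335.3,239.8),(176.2,116.8)),((347,239.8),(174.5,117)),((335.3,239.8),(175.5,115))):
  p=tri(*rays(W,[wp],P),*rays(S,[sp]));print(p, (np.linalg.inv(T)@np.r_[p[0,:3],1])[:3])
a=cv2.imread('pics/l1_s.png')[90:135,160:215];cv2.imwrite('pics/l1z.png',cv2.resize(a,(770,600),interpolation=cv2.INTER_NEAREST))
```

```text
[[ 0.5674 -0.1955  0.0388  0.0012]] [ 0.047  -0.0039 -0.0318]
[[ 0.5729 -0.1938  0.0419  0.0016]] [ 0.0525 -0.0053 -0.0349]
[[ 0.5667 -0.1941  0.0458  0.0058]] [ 0.0463 -0.0054 -0.0388]
```

View pics/l1z.png

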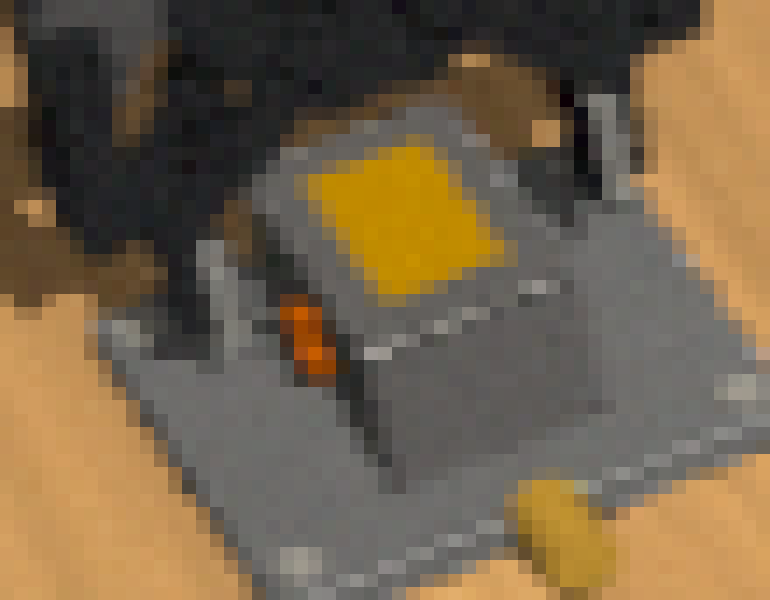

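Request:
move_arm:
  claw: [1, 1, 1, 1]
  dp:
    - [0, 0, 0.01]
    - [0, 0, 0.01]
    - [0, 0, 0]
    - [0, 0, 0]
  turn:
    - [0, 0, 0]
    - [0, 0, 0]
    - [0, 0, 0]
    - [0, 0, 0]

```text
clock: 7.8
position: [0.5211, -0.202, 0.0038]
ee_rot: [1.0, 0.026, -0.0, -0.0]
ft_force: [-1.0, 0.1, 0.0]
grip_width: 0.998
```

Request:
move_arm:
  claw: [1, 1, 1]
  dp:
    - [0, 0, 0.01]
    - [0, 0, 0]
    - [0, 0, 0]
  turn:
    - [0, 0, 0]
    - [0, 0, 0]
    - [0, 0, 0]

```text
clock: 8.05
position: [0.5211, -0.202, 0.0018]
ee_rot: [1.0, 0.026, -0.0, -0.0]
ft_force: [0.1, 0.4, 0.2]
grip_width: 1.0
```

```bash
python3 look.py l2
```

```text
8.05 [ 0.52112499 -0.20200036  0.00180351] [ 9.99650851e-01  2.64228948e-02 -8.03243880e-05 -9.68230533e-06] [0.06250308 0.42228033 0.20407706] 1.00033733583761
orange [(np.int64(180), np.int64(113)), (np.int64(181), np.int64(113)), (np.int64(182), np.int64(113)), (np.int64(181), np.int64(114)), (np.int64(182), np.int64(114)), (np.int64(181), np.int64(115)), (np.int64(182), np.int64(115)), (np.int64(181), np.int64(116)), (np.int64(182), np.int64(116)), (np.int64(183), np.int64(116)), (np.int64(182), np.int64(117)), (np.int64(183), np.int64(117))]
```

View pics/l2.png

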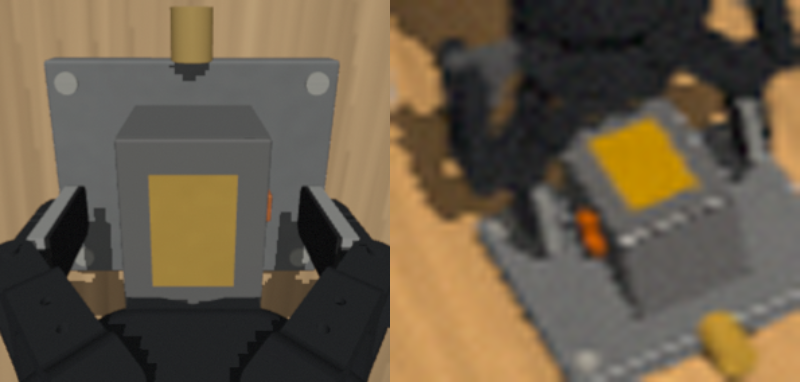

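No contact yet at TCP z ≈ 2 mm, and the open tips are still clearly above the plate. A few mm more, then close.

Request:
move_arm:
  claw: [1, 1, 1, 1]
  dp:
    - [0, 0, 0.01]
    - [0, 0, 0.01]
    - [0, 0, 0]
    - [0, 0, 0]
  turn:
    - [0, 0, 0]
    - [0, 0, 0]
    - [0, 0, 0]
    - [0, 0, 0]

```text
clock: 8.48
position: [0.5211, -0.202, -0.0023]
ee_rot: [1.0, 0.026, -0.0, -0.0]
ft_force: [-0.1, 0.1, 0.0]
grip_width: 0.998
```

Request:
move_arm:
  claw: [0.9, 0.8, 0.75, 0.73, 0.72, 0.72, 0.72]
  dp:
    - [0, 0, 0.005]
    - [0, 0, 0]
    - [0, 0, 0]
    - [0, 0, 0]
    - [0, 0, 0]
    - [0, 0, 0]
    - [0, 0, 0]
  turn:
    - [0, 0, 0]
    - [0, 0, 0]
    - [0, 0, 0]
    - [0, 0, 0]
    - [0, 0, 0]
    - [0, 0, 0]
    - [0, 0, 0]

```text
clock: 9.07
position: [0.5218, -0.202, -0.0028]
ee_rot: [1.0, 0.026, 0.001, 0.0]
ft_force: [3.4, -0.3, 0.2]
grip_width: 0.719
```

```bash
python3 look.py l3
```

```text
9.0667 [ 0.52179932 -0.20200796 -0.00282171] [9.99649293e-01 2.64754138e-02 5.77583105e-04 1.03018081e-04] [ 3.37133943 -0.26780485  0.17555327] 0.7192423278353672
orange [(np.int64(182), np.int64(113)), (np.int64(182), np.int64(114)), (np.int64(182), np.int64(116)), (np.int64(183), np.int64(116)), (np.int64(183), np.int64(117))]
```

View pics/l3.png

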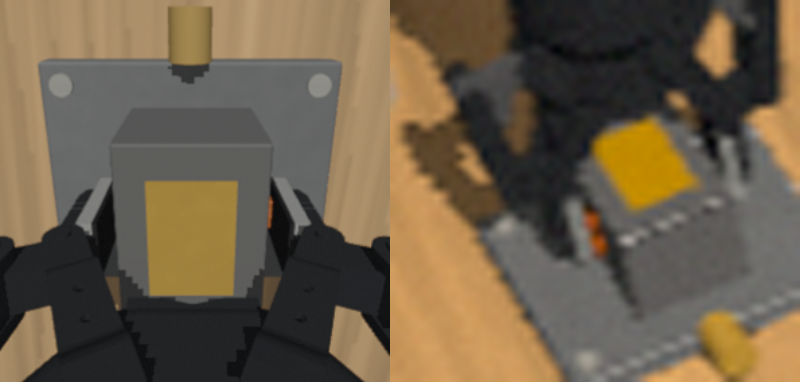

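Now the right-hand pad is against the tab: 3.4 N reaction in +x, and the outer column of tab pixels is covered. Closing on.

Request:
move_arm:
  claw: [0.7, 0.68, 0.66, 0.64, 0.62, 0.6, 0.55, 0.5]
  dp:
    - [0, 0, 0]
    - [0, 0, 0]
    - [0, 0, 0]
    - [0, 0, 0]
    - [0, 0, 0]
    - [0, 0, 0]
    - [0, 0, 0]
    - [0, 0, 0]
  turn:
    - [0, 0, 0]
    - [0, 0, 0]
    - [0, 0, 0]
    - [0, 0, 0]
    - [0, 0, 0]
    - [0, 0, 0]
    - [0, 0, 0]
    - [0, 0, 0]
  grip_force: 32

```text
clock: 9.83
position: [0.5216, -0.2021, -0.0022]
ee_rot: [1.0, 0.026, 0.0, 0.0]
ft_force: [0.9, 0.1, 10.0]
grip_width: 0.608
```

Request:
move_arm:
  claw: [0.4, 0.2, 0.2, 0.2]
  dp:
    - [0, 0, 0]
    - [0, 0, 0]
    - [0, 0, 0]
    - [0, 0, 0]
  turn:
    - [0, 0, 0]
    - [0, 0, 0]
    - [0, 0, 0]
    - [0, 0, 0]

```text
clock: 10.17
position: [0.5216, -0.2021, -0.0022]
ee_rot: [1.0, 0.026, 0.0, 0.0]
ft_force: [0.5, 1.7, 9.2]
grip_width: 0.606
```

```bash
python3 look.py l4
python3 - <<'E'
import cv2
a=cv2.imread('pics/l4_s.png')[90:135,160:215];cv2.imwrite('pics/l4z.png',cv2.resize(a,(770,600),interpolation=cv2.INTER_NEAREST))
E
```

```text
10.1667 [ 0.52164146 -0.20211383 -0.00220861] [9.99650585e-01 2.64290079e-02 3.68499634e-04 2.81323368e-04] [0.47881009 1.66449425 9.17802581] 0.6061834013643705
orange []
```

View pics/l4.png

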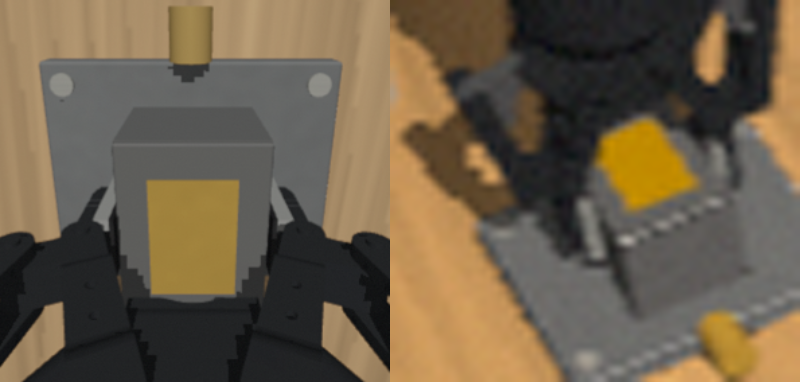

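View pics/l4z.png

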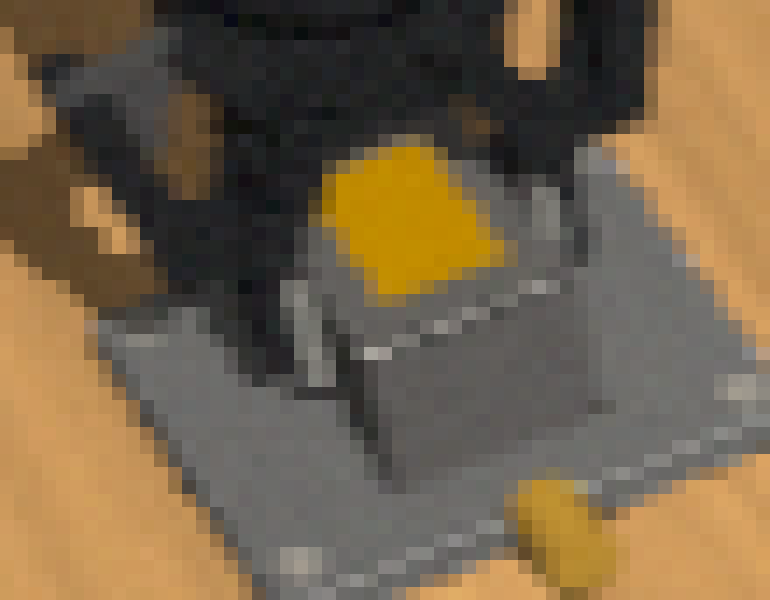

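The tab is fully covered and the opening is 51.5 mm, so it is flush. Trial lift of 4 mm.

Request:
move_arm:
  claw: [0.2, 0.2, 0.2, 0.2]
  dp:
    - [0, 0, 0]
    - [0, 0, -0.01]
    - [0, 0, -0.01]
    - [0, 0, 0]
  turn:
    - [0, 0, 0]
    - [0, 0, 0]
    - [0, 0, 0]
    - [0, 0, 0]
  grip_force: 35

```text
clock: 10.6
position: [0.5212, -0.2018, 0.0004]
ee_rot: [1.0, 0.026, 0.0, -0.0]
ft_force: [6.7, 2.6, -3.9]
grip_width: 0.604
```

```bash
python3 look.py l5
```

```text
10.6 [ 5.21166571e-01 -2.01782178e-01  3.83248044e-04] [ 9.99649203e-01  2.64841313e-02  2.72019645e-05 -2.48868726e-04] [ 6.69052369  2.58829115 -3.86232932] 0.6037488230324304
orange []
```

View pics/l5.png

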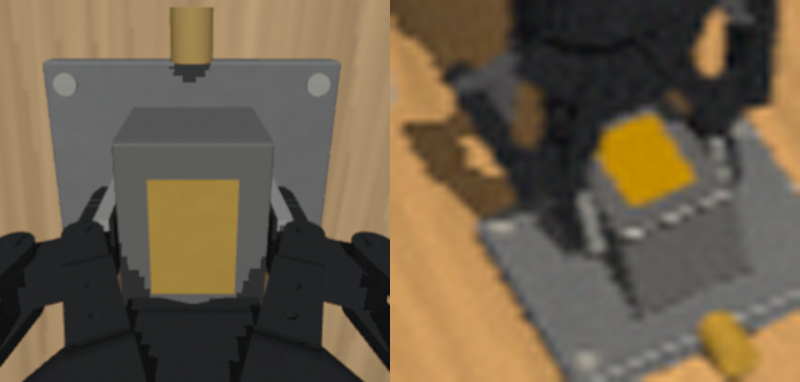

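The cover moves with the hand (patch fixed in the wrist view, plate receding) and the force is small. Continuing.

Request:
move_arm:
  claw: [0.2, 0.2, 0.2, 0.2]
  dp:
    - [0, 0, -0.01]
    - [0, 0, -0.01]
    - [0, 0, -0.01]
    - [0, 0, 0]
  turn:
    - [0, 0, 0]
    - [0, 0, 0]
    - [0, 0, 0]
    - [0, 0, 0]

```text
clock: 11.03
position: [0.521, -0.2016, 0.0061]
ee_rot: [1.0, 0.027, -0.0, -0.0]
ft_force: [6.1, 0.3, -5.4]
grip_width: 0.602
```

```bash
python3 look.py l6
```

```text
11.0333 [ 0.52095581 -0.20163337  0.00611715] [ 9.99647966e-01  2.65281703e-02 -2.17773437e-04 -3.91101046e-04] [ 6.09748373  0.29630887 -5.44897898] 0.6023396635153596
orange []
```

View pics/l6.png

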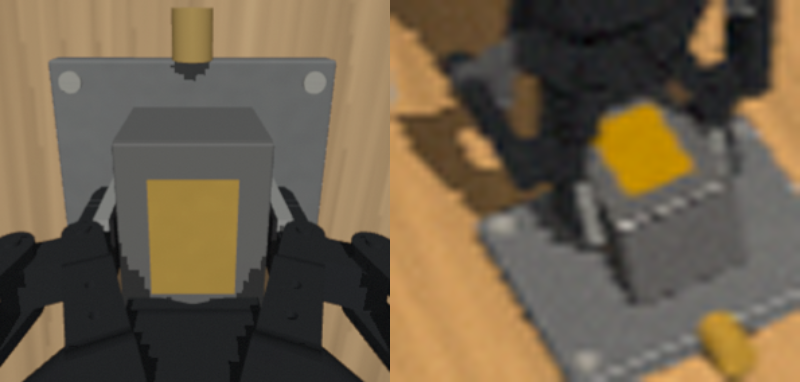

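Request:
move_arm:
  claw: [0.2, 0.2, 0.2, 0.2, 0.2, 0.2, 0.2, 0.2]
  dp:
    - [0, 0, -0.01]
    - [0, 0, -0.01]
    - [0, 0, -0.01]
    - [0, 0, -0.01]
    - [0, 0, -0.01]
    - [0, 0, -0.01]
    - [0, 0, -0.01]
    - [0, 0, 0]
  turn:
    - [0, 0, 0]
    - [0, 0, 0]
    - [0, 0, 0]
    - [0, 0, 0]
    - [0, 0, 0]
    - [0, 0, 0]
    - [0, 0, 0]
    - [0, 0, 0]

```text
clock: 11.8
position: [0.5207, -0.2022, 0.0211]
ee_rot: [1.0, 0.026, -0.0, 0.0]
ft_force: [1.4, -1.0, -0.6]
grip_width: 0.605
```

```bash
python3 look.py l7
```

```text
11.8 [ 0.52071327 -0.20224117  0.02106353] [ 9.99655600e-01  2.62393981e-02 -4.06587114e-04  9.89392074e-05] [ 1.36207937 -1.00295117 -0.6347575 ] 0.6047386514428171
orange [(np.int64(181), np.int64(114)), (np.int64(182), np.int64(114)), (np.int64(181), np.int64(115)), (np.int64(182), np.int64(115)), (np.int64(183), np.int64(115)), (np.int64(181), np.int64(116)), (np.int64(182), np.int64(116)), (np.int64(183), np.int64(116)), (np.int64(182), np.int64(117)), (np.int64(183), np.int64(117))]
```

View pics/l7.png

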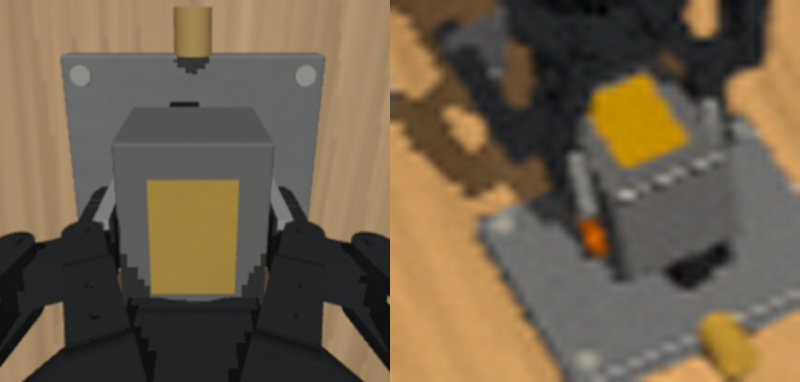

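The cover is off: it is 23 mm up, the tab has sprung back out at (182,115), and the works show below. Raising and moving toward the pad.

Request:
move_arm:
  claw: [0.2, 0.2, 0.2, 0.2, 0.2, 0.2, 0.2, 0.2]
  dp:
    - [0, 0, -0.03]
    - [0, 0, -0.06]
    - [0, 0, -0.1]
    - [0, 0, -0.1]
    - [0, 0, -0.1]
    - [0, 0, -0.1]
    - [0, 0, -0.08]
    - [0, 0, -0.04]
  turn:
    - [0, 0, 0]
    - [0, 0, 0]
    - [0, 0, 0]
    - [0, 0, 0]
    - [0, 0, 0]
    - [0, 0, 0]
    - [0, 0, 0]
    - [0, 0, 0]

```text
clock: 12.57
position: [0.5223, -0.2022, 0.1463]
ee_rot: [1.0, 0.026, 0.002, 0.001]
ft_force: [0.1, -0.9, -1.4]
grip_width: 0.604
```

Request:
move_arm:
  claw: [0.2, 0.2, 0.2, 0.2, 0.2, 0.2, 0.2, 0.2]
  dp:
    - [0, -0.03, 0]
    - [0.01, -0.06, 0]
    - [0.01, -0.09, 0]
    - [0.01, -0.1, 0]
    - [0.01, -0.1, 0]
    - [0.01, -0.1, 0]
    - [0.01, -0.1, 0]
    - [0.01, -0.1, 0]
  turn:
    - [0, 0, 0]
    - [0, 0, 0]
    - [0, 0, 0]
    - [0, 0, 0]
    - [0, 0, 0]
    - [0, 0, 0]
    - [0, 0, 0]
    - [0, 0, 0]

```text
clock: 13.23
position: [0.527, -0.063, 0.1416]
ee_rot: [1.0, 0.027, -0.001, -0.0]
ft_force: [-0.5, -0.2, -0.7]
grip_width: 0.608
```

Request:
move_arm:
  claw: [0.2, 0.2, 0.2, 0.2, 0.2, 0.2, 0.2, 0.2]
  dp:
    - [0.01, -0.1, 0]
    - [0.01, -0.1, 0]
    - [0.01, -0.1, 0]
    - [0.01, -0.1, 0]
    - [0.01, -0.1, 0]
    - [0.01, -0.1, 0]
    - [0.01, -0.06, 0]
    - [0.01, -0.03, 0]
  turn:
    - [0, 0, 0]
    - [0, 0, 0]
    - [0, 0, 0]
    - [0, 0, 0]
    - [0, 0, 0]
    - [0, 0, 0]
    - [0, 0, 0]
    - [0, 0, 0]

```text
clock: 13.9
position: [0.5353, 0.0766, 0.1418]
ee_rot: [1.0, 0.028, -0.001, -0.0]
ft_force: [0.2, 0.1, -1.4]
grip_width: 0.601
```

Request:
move_arm:
  claw: [0.2, 0.2, 0.2, 0.2]
  dp:
    - [0, 0, 0]
    - [0, 0, 0]
    - [0, 0, 0]
    - [0, 0, 0]
  turn:
    - [0, 0, 0]
    - [0, 0, 0]
    - [0, 0, 0]
    - [0, 0, 0]

```text
clock: 14.23
position: [0.5367, 0.072, 0.1427]
ee_rot: [1.0, 0.026, -0.0, 0.0]
ft_force: [0.1, 0.0, -1.2]
grip_width: 0.604
```

```bash
python3 look.py m1
```

```text
14.2333 [0.53665108 0.07202393 0.14266628] [ 9.99671705e-01  2.56202797e-02 -1.63700280e-04  2.39308717e-04] [ 0.08516609  0.00669682 -1.20401189] 0.6043005092899782
orange []
```

View pics/m1_w.png

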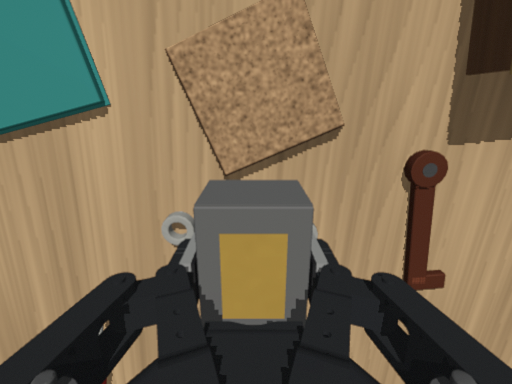

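Run:
```python
from workcell import cams
from h import *
np.set_printoptions(precision=4,suppress=True)
W=cams.camera_info('wrist');T=tool(np.load('m1.npz'));P=T@W['tool_from_camera']
a=cv2.imread('pics/m1_w.png')[0:190,150:360];cv2.imwrite('pics/m1c.png',cv2.resize(a,None,fx=3.14,fy=3.14,interpolation=cv2.INTER_CUBIC))
for z in (.010,.014,.020,.026):
  q=onz(W,[(166,51),(228,174),(343,125)],z,P);print(z,np.linalg.norm(np.diff(q,axis=0),axis=1),'centre',(q[0]+q[2])/2, q[1]+(q[0]-q[1]+q[2]-q[1])/2)
```

```text
0.01 [0.1404 0.1383] centre [0.537 0.166 0.01 ] [0.537 0.166 0.01 ]
0.014 [0.1385 0.1364] centre [0.537  0.1658 0.014 ] [0.537  0.1658 0.014 ]
0.02 [0.1357 0.1337] centre [0.5369 0.1654 0.02  ] [0.5369 0.1654 0.02  ]
0.026 [0.1329 0.1309] centre [0.5368 0.165  0.026 ] [0.5368 0.165  0.026 ]
```

View pics/m1c.png

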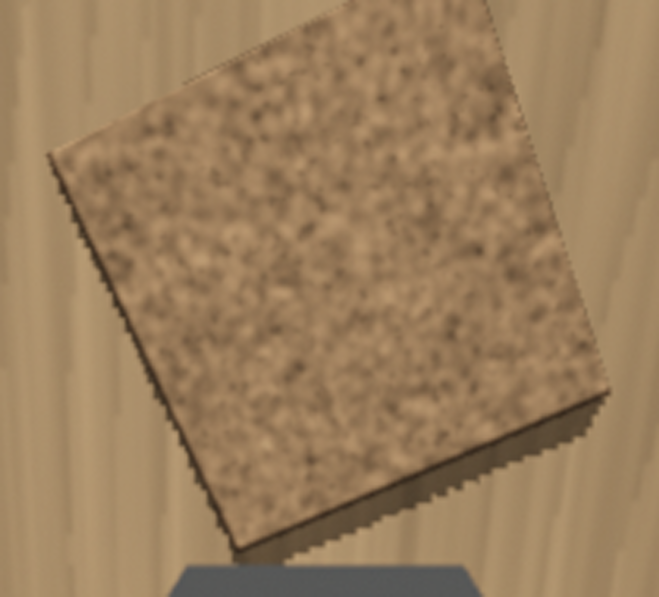

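Pad centre from this view is (0.537, 0.166), face at about z 14 mm by its known size, i.e. lying on the bench. Moving over it and descending.

Request:
move_arm:
  claw: [0.2, 0.2, 0.2, 0.2, 0.2, 0.2, 0.2, 0.2]
  dp:
    - [0.01, -0.05, 0]
    - [0.01, -0.09, 0]
    - [0.006, -0.1, 0]
    - [0, -0.1, 0]
    - [0, -0.08, 0]
    - [0, -0.05, 0]
    - [0, 0, 0]
    - [0, 0, 0]
  turn:
    - [0, 0, 0]
    - [0, 0, 0]
    - [0, 0, 0]
    - [0, 0, 0]
    - [0, 0, 0]
    - [0, 0, 0]
    - [0, 0, 0]
    - [0, 0, 0]

```text
clock: 15.0
position: [0.537, 0.1674, 0.1428]
ee_rot: [1.0, 0.027, 0.0, 0.0]
ft_force: [0.0, -1.1, -1.6]
grip_width: 0.601
```

Request:
move_arm:
  claw: [0.2, 0.2, 0.2, 0.2, 0.2, 0.2, 0.2, 0.2]
  dp:
    - [0, 0, 0.05]
    - [0, 0, 0.1]
    - [0, 0, 0.1]
    - [0, 0, 0.1]
    - [0, 0, 0.06]
    - [0, 0, 0]
    - [0, 0, 0]
    - [0, 0, 0]
  turn:
    - [0, 0, 0]
    - [0, 0, 0]
    - [0, 0, 0]
    - [0, 0, 0]
    - [0, 0, 0]
    - [0, 0, 0]
    - [0, 0, 0]
    - [0, 0, 0]

```text
clock: 15.67
position: [0.5377, 0.1672, 0.0619]
ee_rot: [1.0, 0.026, 0.001, -0.0]
ft_force: [1.3, 0.7, -0.1]
grip_width: 0.605
```

```bash
python3 look.py m2;python3 - <<'E'
from workcell import manip,cams
import cv2
t=cams.camera('top');cv2.imwrite('pics/m2_t.png',t[:,:,::-1]);print(manip.get_obs()['position'])
E
```

```text
15.6667 [0.53765968 0.16724821 0.06186918] [ 9.99658120e-01  2.61377648e-02  6.67786125e-04 -1.20252167e-04] [ 1.26412132  0.65772149 -0.12477985] 0.6050101830426711
orange []
[0.53768298 0.16745156 0.06201869]
```

View pics/m2_w.png

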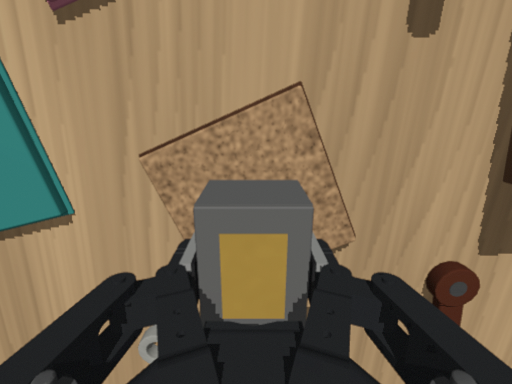

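View pics/m2_s.png

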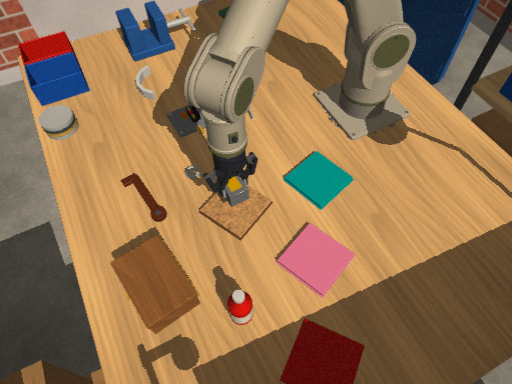

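Run:
```python
from workcell import cams
from h import *
np.set_printoptions(precision=4,suppress=True)
W=cams.camera_info('wrist');T=tool(np.load('m2.npz'));P=T@W['tool_from_camera']
for z in (.010,.014,.020):
  q=onz(W,[(140,156),(301,84),(354.5,236)],z,P);print(z,np.linalg.norm(np.diff(q,axis=0),axis=1),'centre',(q[0]+q[2])/2)
```

```text
0.01 [0.1411 0.1395] centre [0.5372 0.1683 0.01  ]
0.014 [0.1385 0.137 ] centre [0.5372 0.1697 0.014 ]
0.02 [0.1346 0.1332] centre [0.5371 0.1717 0.02  ]
```

Centre agrees, (0.537, 0.168). Descending to just above, then in small steps.

Request:
move_arm:
  claw: [0.2, 0.2, 0.2, 0.2, 0.2, 0.2, 0.2, 0.2]
  dp:
    - [-0.002, 0, 0.06]
    - [0, 0, 0.06]
    - [0, 0, 0.06]
    - [0, 0, 0.04]
    - [0, 0, 0.02]
    - [0, 0, 0]
    - [0, 0, 0]
    - [0, 0, 0]
  turn:
    - [0, 0, 0]
    - [0, 0, 0]
    - [0, 0, 0]
    - [0, 0, 0]
    - [0, 0, 0]
    - [0, 0, 0]
    - [0, 0, 0]
    - [0, 0, 0]

```text
clock: 16.48
position: [0.5368, 0.1675, 0.0133]
ee_rot: [1.0, 0.026, 0.0, -0.0]
ft_force: [0.3, 0.8, -1.7]
grip_width: 0.599
```

Request:
move_arm:
  claw: [0.2, 0.2, 0.2, 0.2, 0.2]
  dp:
    - [0, 0, 0.01]
    - [0, 0, 0.01]
    - [0, 0, 0.005]
    - [0, 0, 0]
    - [0, 0, 0]
  turn:
    - [0, 0, 0]
    - [0, 0, 0]
    - [0, 0, 0]
    - [0, 0, 0]
    - [0, 0, 0]

```text
clock: 16.9
position: [0.5365, 0.1673, 0.0079]
ee_rot: [1.0, 0.026, 0.0, 0.0]
ft_force: [-0.1, -0.2, 0.0]
grip_width: 0.603
```

```bash
python3 look.py m3
python3 - <<'E'
import cv2
a=cv2.imread('pics/m3_s.png')[155:245,190:280];cv2.imwrite('pics/m3z.png',cv2.resize(a,(600,600),interpolation=cv2.INTER_CUBIC))
E
```

```text
16.9 [0.53653317 0.16725513 0.00789791] [9.99651446e-01 2.64004689e-02 1.16722788e-05 4.95606927e-05] [-0.14763015 -0.16017524  0.0113032 ] 0.6034855792024025
orange []
```

View pics/m3z.png

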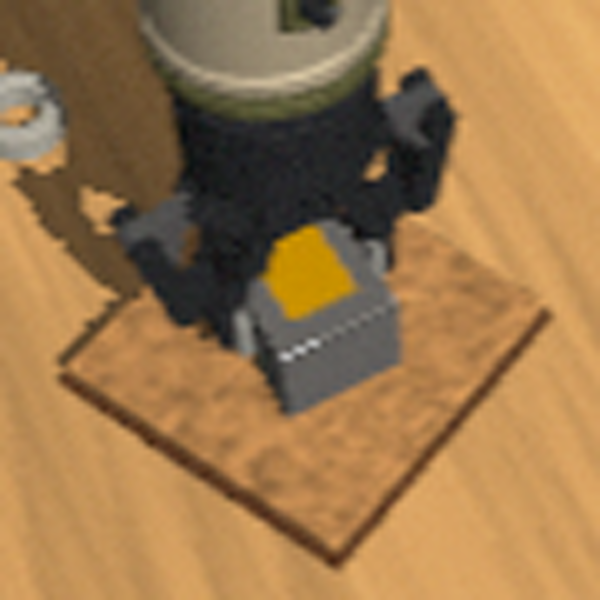

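Request:
move_arm:
  claw: [0.2, 0.2, 0.2, 0.2]
  dp:
    - [0, 0, 0.01]
    - [0, 0, 0.01]
    - [0, 0, 0]
    - [0, 0, 0]
  turn:
    - [0, 0, 0]
    - [0, 0, 0]
    - [0, 0, 0]
    - [0, 0, 0]

```text
clock: 17.33
position: [0.5364, 0.1673, 0.0037]
ee_rot: [1.0, 0.026, -0.0, 0.0]
ft_force: [0.0, -0.2, -0.9]
grip_width: 0.603
```

Request:
move_arm:
  claw: [0.2, 0.2, 0.2]
  dp:
    - [0, 0, 0.01]
    - [0, 0, 0]
    - [0, 0, 0]
  turn:
    - [0, 0, 0]
    - [0, 0, 0]
    - [0, 0, 0]

```text
clock: 17.58
position: [0.5368, 0.1674, 0.0021]
ee_rot: [1.0, 0.026, 0.0, -0.0]
ft_force: [0.7, -0.5, 2.1]
grip_width: 0.599
```

Request:
move_arm:
  claw: [0.2, 0.2, 0.2]
  dp:
    - [0, 0, 0.005]
    - [0, 0, 0]
    - [0, 0, 0]
  turn:
    - [0, 0, 0]
    - [0, 0, 0]
    - [0, 0, 0]

```text
clock: 17.83
position: [0.5368, 0.1674, 0.0012]
ee_rot: [1.0, 0.026, 0.0, -0.0]
ft_force: [0.2, -0.5, 4.5]
grip_width: 0.603
```

Contact felt (Fz from −0.9 to 4.5 N). Easing 1 mm, then opening slowly.

Request:
move_arm:
  claw: [0.2, 0.2, 0.58, 0.61, 0.64, 0.68, 0.72, 0.76]
  dp:
    - [0, 0, -0.003]
    - [0, 0, 0]
    - [0, 0, 0]
    - [0, 0, 0]
    - [0, 0, 0]
    - [0, 0, 0]
    - [0, 0, 0]
    - [0, 0, 0]
  turn:
    - [0, 0, 0]
    - [0, 0, 0]
    - [0, 0, 0]
    - [0, 0, 0]
    - [0, 0, 0]
    - [0, 0, 0]
    - [0, 0, 0]
    - [0, 0, 0]
  grip_force: 20

```text
clock: 18.5
position: [0.5363, 0.1672, 0.0013]
ee_rot: [1.0, 0.026, -0.0, 0.0]
ft_force: [-0.5, -1.2, -1.7]
grip_width: 0.76
```

Request:
move_arm:
  claw: [0.85, 0.95, 1, 1, 1]
  dp:
    - [0, 0, 0]
    - [0, 0, 0]
    - [0, 0, 0]
    - [0, 0, 0]
    - [0, 0, 0]
  turn:
    - [0, 0, 0]
    - [0, 0, 0]
    - [0, 0, 0]
    - [0, 0, 0]
    - [0, 0, 0]

```text
clock: 18.92
position: [0.5365, 0.1673, 0.0015]
ee_rot: [1.0, 0.026, 0.0, 0.0]
ft_force: [0.7, -0.7, -0.1]
grip_width: 1.002
```

```bash
python3 look.py m4
python3 - <<'E'
import cv2,numpy as np
a=cv2.imread('pics/m4_s.png')[155:245,190:280];b=cv2.imread('pics/m4_w.png')[80:340,90:420]
cv2.imwrite('pics/m4z.png',np.hstack([cv2.resize(a,(390,390),interpolation=cv2.INTER_CUBIC),cv2.resize(b,(410,390))]))
E
```

```text
18.9167 [0.53652101 0.1672705  0.00149076] [9.99651179e-01 2.64105597e-02 1.51548219e-06 5.67828511e-05] [ 0.66210718 -0.71436978 -0.10836141] 1.0017053307596693
orange []
```

View pics/m4z.png

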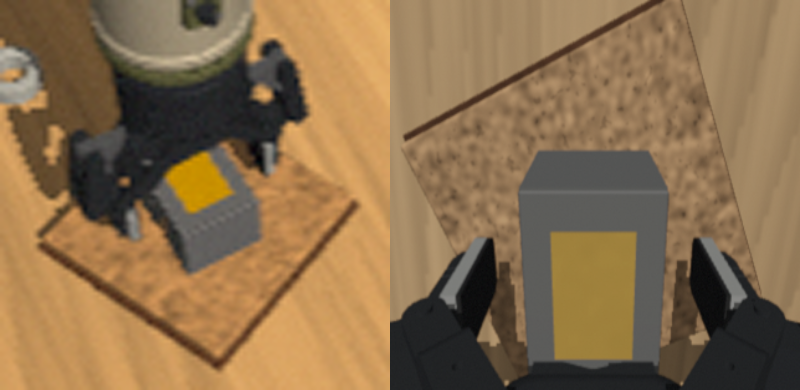

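The cover is free and upright between the open fingers. Withdrawing straight up, then checking.

Request:
move_arm:
  claw: [1, 1, 1, 1, 1, 1, 1, 1]
  dp:
    - [0, 0, -0.02]
    - [0, 0, -0.04]
    - [0, 0, -0.08]
    - [0, 0, -0.12]
    - [0, 0, -0.15]
    - [0, 0, -0.15]
    - [0, 0, -0.15]
    - [0, 0, -0.1]
  turn:
    - [0, 0, 0]
    - [0, 0, 0]
    - [0, 0, 0]
    - [0, 0, 0]
    - [0, 0, 0]
    - [0, 0, 0]
    - [0, 0, 0]
    - [0, 0, 0]

```text
clock: 19.68
position: [0.5372, 0.168, 0.1674]
ee_rot: [1.0, 0.027, 0.002, -0.0]
ft_force: [1.4, -0.3, -0.3]
grip_width: 1.0
```

Request:
move_arm:
  claw: [1, 1, 1, 1, 1, 1, 1, 1]
  dp:
    - [-0.04, 0.04, 0]
    - [-0.08, 0.08, 0]
    - [-0.08, 0.08, 0]
    - [-0.08, 0.08, 0]
    - [-0.06, 0.06, 0]
    - [-0.04, 0.04, 0]
    - [0, 0, 0]
    - [0, 0, 0]
  turn:
    - [0, 0, 0]
    - [0, 0, 0]
    - [0, 0, 0]
    - [0, 0, 0]
    - [0, 0, 0]
    - [0, 0, 0]
    - [0, 0, 0]
    - [0, 0, 0]

```text
clock: 20.35
position: [0.4646, 0.087, 0.1638]
ee_rot: [1.0, 0.026, 0.0, 0.0]
ft_force: [0.8, 1.0, 0.2]
grip_width: 1.003
```

```bash
python3 look.py m5
python3 - <<'E'
from workcell import cams,manip
from h import *
np.set_printoptions(precision=4,suppress=True)
t=cams.camera('top');cv2.imwrite('pics/m5_t.png',t[:,:,::-1])
T=cams.camera_info('top');S=cams.camera_info('scene')
for n,i in(('t',T),('s',S)):
  im=cv2.imread(f'pics/m5_{n}.png');m=cv2.inRange(cv2.cvtColor(im,cv2.COLOR_BGR2HSV),(16,150,90),(32,255,255))
  k,l,st,c=cv2.connectedComponentsWithStats(m)
  for a,b in zip(st[1:],c[1:]):
    if a[4]>25 : print(n,b,a[4],onz(i,[b],.060+.002))
a=cv2.imread('pics/m5_s.png')[155:245,190:280];b=cv2.imread('pics/m5_t.png')[110:200,220:312]
cv2.imwrite('pics/m5z.png',np.hstack([cv2.resize(a,(390,390),interpolation=cv2.INTER_CUBIC),cv2.resize(b,(410,390),interpolation=cv2.INTER_CUBIC)]))
print(manip.get_obs()['ft_force'],manip.get_obs()['clock'])
E
```

```text
20.35 [0.46461414 0.08702039 0.16382777] [9.99663632e-01 2.59281784e-02 4.44371356e-04 3.93102573e-04] [0.82815406 0.97185898 0.1587423 ] 1.0032820464326422
orange [(np.int64(182), np.int64(111)), (np.int64(183), np.int64(111)), (np.int64(181), np.int64(112)), (np.int64(182), np.int64(112)), (np.int64(183), np.int64(112)), (np.int64(184), np.int64(112)), (np.int64(180), np.int64(113)), (np.int64(181), np.int64(113)), (np.int64(182), np.int64(113)), (np.int64(183), np.int64(113)), (np.int64(185), np.int64(113)), (np.int64(181), np.int64(114)), (np.int64(182), np.int64(114)), (np.int64(183), np.int64(114)), (np.int64(184), np.int64(114)), (np.int64(185), np.int64(114)), (np.int64(181), np.int64(115)), (np.int64(182), np.int64(115)), (np.int64(183), np.int64(115)), (np.int64(184), np.int64(115)), (np.int64(185), np.int64(115)), (np.int64(181), np.int64(116)), (np.int64(182), np.int64(116)), (np.int64(183), np.int64(116)), (np.int64(184), np.int64(116)), (np.int64(185), np.int64(116)), (np.int64(186), np.int64(116)), (np.int64(182), np.int64(117)), (np.int64(183), np.int64(117)), (np.int64(184), np.int64(117)), (np.int64(185), np.int64(117)), (np.int64(186), np.int64(117)), (np.int64(186), np.int64(118))]
t [245.5294  70.9216] 51 [[0.7478 0.216  0.062 ]]
t [203.8701  78.6753] 77 [[0.7303 0.3248 0.062 ]]
t [266.3464 150.5363] 179 [[0.5371 0.1676 0.062 ]]
s [ 63.7222 131.2556] 90 [[ 0.8873 -0.2727  0.062 ]]
s [200.1778 130.2   ] 45 [[ 0.5281 -0.0883  0.062 ]]
s [234.3939 195.303 ] 165 [[0.536  0.1669 0.062 ]]
s [171.1837 253.2245] 49 [[0.7414 0.2465 0.062 ]]
s [192.16 284.96] 50 [[0.7261 0.3438 0.062 ]]
s [127.4688 296.1562] 32 [[0.8654 0.3003 0.062 ]]
[-0.5755 -0.0716 -0.4587] 20.5
```

View pics/m5_s.png

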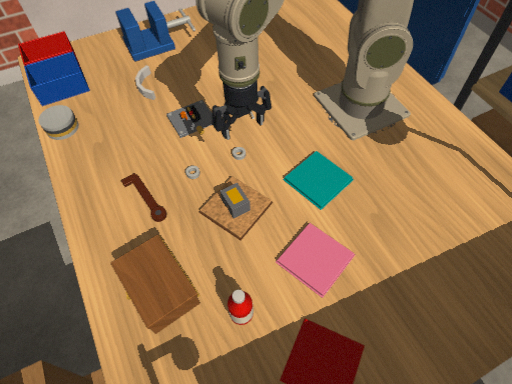

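View pics/m5z.png

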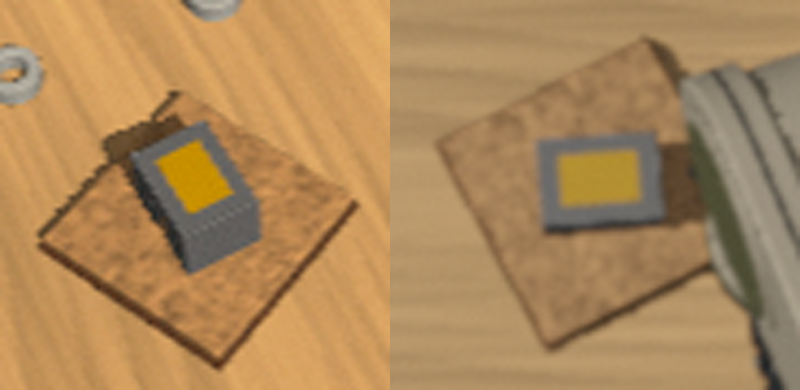

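The cover stands upright in the middle of the cork (patch at (0.537, 0.1676) against pad centre (0.537, 0.168)). The tab has sprung back, the other things have not moved, and the arm is clear.

```bash
python3 -c "
from workcell import manip
print(manip.hand_in())"
```

```text
the job is handed in; nothing more can be done
None
```

The cover is off the governor switch and standing open side down in the middle of the cork pad, and the job is handed in at about 20.5 s on the robot's clock.

- **Tab and lift:** My first pinch went on too high and closed on the cover walls only. The tab's pixels had not changed, so I opened, went about 17 mm lower and pinched again. That pressed the tab flush, with a 51.5 mm opening at 35 N. I lifted the cover straight up in small steps. The most I read while lifting was about 8 N on the wrist, and the cover did not slip.
- **Set-down:** I lowered the cover until I read about 4.5 N of contact, eased off, opened the fingers slowly and withdrew upwards.
- **Last checks:** The yellow patch is at (0.537, 0.168) in the top view and (0.536, 0.167) in the scene view, against a measured pad centre of (0.537, 0.168). The tab has sprung back, the other things in view look unmoved, and the gripper is touching nothing.
- **What disagreed:**
  - The two wrist views of the pad differed by about 4 mm in y, so I aimed between them.
  - Contact came about 2 mm higher than the pad height I had measured.
  - The images put the visible fingertips 20 to 30 mm behind the stated TCP.

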